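# Put four mixed-up lab things back on their own stands

## Task

The large bottle, the carton, the slide box and the small white bottle have got onto each other's stands. Put each upright on the middle of the stand that has the shape of its foot - the large bottle on the large round one, the carton on the square one, the slide box lengthwise on the oblong one, the small white bottle on the small round one. The ribbed mat is free for setting one down on the way; tip none of the four over.

Things in the scene. Friction and masses are not known exactly. Their poses are not given: they have to be found in the camera images.
- large_bottle: Large white plastic bottle with a blue screw cap, upright: round body 46 mm across and 82 mm tall, cap 28 mm across above it, 100 mm tall in all. Origin: centre of its underside, z up its axis.
- carton: Closed yellow and white cardboard reagent carton, upright on one of the stands (not those heaped at the back), nearly square foot: 63 mm along its x, 57 mm along its y, 83 mm tall. Origin: centre of its underside, z up.
- slide_box: Low white oblong slide box, lying flat: 30 mm along its x, 67 mm (its length) along its y, 26 mm tall. Origin: centre of its underside, z up.
- white_bottle: Small white plastic bottle with a white screw cap, upright: round body 36 mm across and 48 mm tall, cap 22 mm across above it, 66 mm tall in all. Origin: centre of its underside, z up its axis.
- stand_large_round: Stand of the large bottle: flat round aluminium plate with a cork top, 108 mm across, 6 mm thick, no rim. Its origin is the centre of its underside, on the worktop; z is up. Fixed; one of the things stands on it at the start, and not the right one.
- stand_square: Stand of the carton: flat square aluminium plate with a cork top, 84 x 84 mm, 6 mm thick, no rim. Its origin is the centre of its underside, on the worktop; z is up. Fixed; one of the things stands on it at the start, and not the right one.
- stand_oblong: Stand of the slide box: flat oblong aluminium plate with a cork top, 64 mm along its x, 108 mm (its length) along its y, 6 mm thick, no rim. Its origin is the centre of its underside, on the worktop; z is up. Fixed; one of the things stands on it at the start, and not the right one.
- stand_small_round: Stand of the small white bottle: flat round aluminium plate with a cork top, 76 mm across, 6 mm thick, no rim. Its origin is the centre of its underside, on the worktop; z is up. Fixed; one of the things stands on it at the start, and not the right one.
- putdown_mat: Put-down mat, the free spot: flat square grey mat with dark ribs, 94 x 94 mm, 3 mm thick, fixed, empty at first. Origin: centre of its underside, on the worktop. Mat and stands lie at least 120 mm apart, centre to centre. Near by, keep clear: dropper bottles 68 mm tall; a red analyser 160 mm tall (y over 0.03, x over 0.4); a heap of cartons 140 mm tall (x over 0.6, y below -0.33).
Things that resemble listed ones, but are neither listed nor needed, are in the scene too. Leave any green look-alike of the white_bottle alone.

How it is judged:
By the outcome, as a careful person would: the job done as asked, in the order asked, and still so for the second after the job is handed in, with the robot touching nothing.
It also fails if it takes over 128 s, if anything falls off the work surface, if the arm or the gripper's body presses on something with over 40 N, if the wrist force passes 120 N, or if a joint passes its speed limit or range.

## Robot

A 7-joint arm with a two-finger parallel gripper is mounted at the origin on a cart in front of the work surface, level with it; the furniture and walls round the work are solid. World frame = base frame: x ahead of the robot, y to its left, z up, the work surface at z = 0. Lengths are in m, angles in rad, forces in N, time in s.
With the tool pointing down it reaches from about 0.425 to 0.875 m from the base axis. Payload 4.7 kg.
Tool frame: the origin (TCP) lies midway between the tips of the shut fingers; the grasp point (between the pads) lies 19 mm behind it; x points along the fingers, y is the direction in which the jaws open and shut, and the axes are right-handed (so a half turn about x gives the same grasp; the last joint's range is limited). The gripper opens to 87 mm and grips with 3 to 60 N. Pads are 19 mm wide; open, the fingers measure 117 mm over their backs; the gripper's body (75 mm by 190 mm) begins 51 mm behind the grasp point.
Start: joints at [1.325, 0.321, -0.07, 1.45, 0.023, 1.371, -0.057], TCP at [0.167, -0.628, 0.223] pointing down, gripper open.
Joint ranges: [-2.86, 2.86], [-0.3, 2.09], [-1.38, 1.24], [0.06, 2.45], [-1.56, 4.7], [0.09, 2.05], [-2.69, 2.69]. Speed limits (rad/s): [2.57, 2.57, 3.14, 3.14, 3.14, 3.14, 3.14].

## Interface

Orientations are given as a rotation vector (axis times angle).
In Python, from bench import ctrl gives the robot as it stands. The module is installed in compiled form; this text tells all that it offers.
- The arm moves only by the tool servo_tool, never from a script. Its arguments are lists of equal length, an entry for each row: "dp": the shift along the tool's x, y, z in units of 25 mm (1.0 is 25 mm), a list of three; "yaw": the turn about the tool's x in units of 6 degrees (1.0 is 6 degrees). A call has exactly 5 rows; each row shifts and turns the commanded pose from where the row before left it, along the tool's axes as they then stand; what a row does not reach is not made up. A row lasts 1/10 s, in which the tool goes at most 50 mm and 8.59 degrees, less where a joint would pass 70% of its speed; a pose out of reach is approached as far as the arm can. A call is refused whole if a number of a shift passes 1 or a number of a turn 1, either way. A call with a gripper value outside its range is refused whole. "fingers" is the opening, from 0 (shut) to 1 (fully open), set as the call begins (left out, the last holds). The fingers move at their own pace and stop on an object; "grip_force" is the grip in N (left out, the last holds). Time passes only in rows, so rows that do not move let the fingers close, or fill a call up. It gives the time, the measured TCP pose, the force and the opening at its end, in the units of the state.
- ctrl.get_state(): the state, without advancing time (a new reading comes with each control period).
- ctrl.get_image(name): name is "side" or "top"; returns (picture, depth): 480x640x3 uint8, red, green, blue; 480x640 float32, m along the optical axis (not along the pixel's ray), 0 where there is no reading.
- ctrl.camera_info(name): a dict with "fx", "fy", "cx", "cy" (pixels), "distortion" ([k1, k2, p1, p2, k3] as OpenCV has them; the pictures are not rectified), "extrinsics" (4x4, takes a point from world to camera coordinates). Camera axes: x right, y down, z forward; pixel columns grow to the right and rows downward; lengths in m; the calibration is good to about 2 mm. A picture is of the moment at which its call begins. camera_info takes no time and is no camera call.
- ctrl.close_job(): hands the job in, once; it reports no verdict.
Trained networks look in the newest picture that a camera, given by its name, has taken for a name from the list of things; names that differ only in an ending like _2 or _b are one class to them, and where a whole thing is asked for, a point or a joint stands for the part that bears it (a point fixed in the world has none). Each returns a list of dicts, best first, with "score" (0 to 1); they miss things now and then, are a little off and sometimes report something else, mostly with a low value. They report only what shows in the picture. A call takes as long as a camera call. They do not tell look-alikes from the thing itself.
- ctrl.search_frame(camera, label): "extent" ([left, top, right, bottom] in pixels, round what is visible of it).
- ctrl.cut_out(camera, label): "region" (480x640 bool, what is visible of it) and "extent" ([left, top, right, bottom] in pixels, round what is visible of it).
The state is a dict: "time": time; "joint_positions": joint angles; "qd": joint speeds; "joint_torque": joint torques, N m; "position": TCP position; "tool_rot": TCP orientation; "ft_force": force on the tool from outside, world axes, zero at the start; "torque": the same for the moment, N m; "grip_width": opening from 0.0 (shut) to 1.0 (fully open).
Only numpy, scipy, OpenCV 4.12 (cv2) and the standard library are available. Lean on these libraries where they do the work, as an engineer would, in place of code of your own. Each camera call takes 0.05 s, during which the arm holds its last target.

## Working session

There is one attempt and no reset: what is moved stays moved. The work goes in short steps, Python scripts to look and compute and a tool call to move; the robot and the scene stay as the last step left them, time stands still between calls to the robot, and variables do not carry over. Pictures are saved under pics/ and viewed, and the job is handed in when it is done.

Besides the shell and the picture viewer there is one more tool, called after "Call:" by a JSON object that holds its "name" and its "arguments". servo_tool: Moves the arm, as the interface text tells. Its arguments: {"type":"object","properties":{"dp":{"type":"array","items":{"type":"array","items":{"type":"number"}}},"yaw":{"type":"array","items":{"type":"number"}},"fingers":{"type":"number"},"grip_force":{"type":"number"}},"required":["dp","yaw"]}

```bash
mkdir -p pics; python3 - <<'E'
from bench import ctrl
import cv2
s=ctrl.get_state()
print({k:s[k] for k in('time','position','tool_rot','grip_width','ft_force')})
for c in('side','top'):
    im,d=ctrl.get_image(c); cv2.imwrite(f'pics/{c}0.png',im[:,:,::-1]); i=ctrl.camera_info(c); print(i)
E
```

```text
{'time': 0.0, 'position': array([ 0.16680162, -0.62766032,  0.22146389]), 'tool_rot': array([ 2.08325776,  0.27420892, -2.0840192 ]), 'grip_width': 0.9988339818363031, 'ft_force': array([-0.51962506, -0.44233817,  0.35063829])}
{'fx': 526.0526591967413, 'fy': 526.0526591967413, 'cx': 321.90471322337703, 'cy': 231.6087297307487, 'distortion': array([-0.12915882,  0.        ,  0.        ,  0.        ,  0.        ]), 'extrinsics': array([[-0.99996684, -0.00654981,  0.00483829,  0.4946153 ],
       [-0.00799296,  0.67594684, -0.73690704,  0.17363974],
       [ 0.00155617, -0.73692128, -0.67597678,  0.720997  ],
       [ 0.        ,  0.        ,  0.        ,  1.        ]])}
{'fx': 446.4073049798597, 'fy': 446.4073049798597, 'cx': 319.3724323944829, 'cy': 240.62937041012236, 'distortion': array([-0.03924715,  0.        ,  0.        ,  0.        ,  0.        ]), 'extrinsics': array([[-0.01556354, -0.99961269, -0.02307055, -0.21430531],
       [-0.98173343,  0.01965282, -0.18924385,  0.51861374],
       [ 0.18962396,  0.01970382, -0.98165906,  0.79649824],
       [ 0.        ,  0.        ,  0.        ,  1.        ]])}
```

View pics/side0.png

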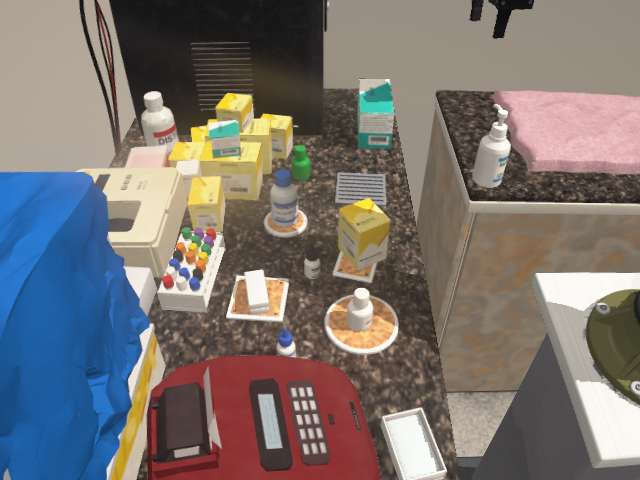

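View pics/top0.png

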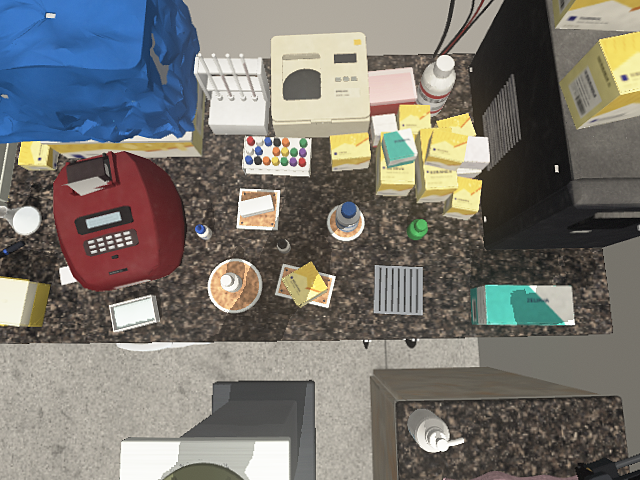

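The side view shows the large bottle on the small round stand (285,215), the slide box on the square one (257,295), the carton on the oblong one (360,240) and the white bottle on the large round one (360,315). The mat is empty (361,188). So this is two swaps.

```bash
cat > h.py <<'E'
import numpy as np, cv2
from bench import ctrl
from scipy.spatial.transform import Rotation as R
def cloud(cam,d):
    i=ctrl.camera_info(cam); K=np.array([[i['fx'],0,i['cx']],[0,i['fy'],i['cy']],[0,0,1]])
    v,u=np.mgrid[0:480,0:640]
    p=cv2.undistortPoints(np.stack([u.ravel(),v.ravel()],1).astype(np.float64)[:,None],K,i['distortion'])[:,0]
    z=d.ravel(); P=np.c_[p[:,0]*z,p[:,1]*z,z]; E=i['extrinsics']
    W=(P-E[:3,3])@E[:3,:3]; W[z<=0]=np.nan
    return W.reshape(480,640,3)
def rays(cam,uv,z):
    i=ctrl.camera_info(cam); K=np.array([[i['fx'],0,i['cx']],[0,i['fy'],i['cy']],[0,0,1]])
    p=cv2.undistortPoints(np.asarray(uv,float).reshape(-1,1,2),K,i['distortion'])[:,0]
    E=i['extrinsics']; d=np.c_[p,np.ones(len(p))]@E[:3,:3]; c=-E[:3,:3].T@E[:3,3]
    return c+d*((z-c[2])/d[:,2])[:,None]
def ypr():
    s=ctrl.get_state(); M=R.from_rotvec(s['tool_rot']).as_matrix()
    return s,M
E
python3 - <<'E'
from h import *
s,M=ypr(); print(np.round(M,3))
names=['large_bottle','carton','slide_box','white_bottle','stand_large_round','stand_square','stand_oblong','stand_small_round','putdown_mat']
H={'stand':.006,'putdo':.003}
out={}
for c in('top','side'):
    im,d=ctrl.get_image(c); W=cloud(c,d); np.savez(f'{c}.npz',im=im,W=W)
    for n in names:
        r=ctrl.cut_out(c,n)
        for k,q in enumerate(r[:3]):
            out[f'{c}|{n}|{k}']=q['region']
            w=W[q['region']]; w=w[~np.isnan(w[:,0])]
            print(c,n,round(q['score'],2),np.round(q['extent']).astype(int),len(w),'med',np.round(np.median(w,0),3),'lo',np.round(np.percentile(w,2,0),3),'hi',np.round(np.percentile(w,98,0),3))
np.savez('masks.npz',**out)
E
```

```text
[[-0.     0.257 -0.966]
 [ 0.002 -0.966 -0.257]
 [-1.    -0.002  0.   ]]
top large_bottle 0.74 [331 202 362 233] 614 med [ 0.552 -0.275  0.076] lo [ 0.538 -0.298  0.013] hi [ 0.574 -0.256  0.108]
top carton 0.95 [283 258 329 309] 1233 med [ 0.429 -0.198  0.089] lo [ 0.397 -0.231  0.016] hi [ 0.463 -0.162  0.092]
top carton 0.46 [374 263 424 316] 2372 med [ 0.422 -0.375  0.003] lo [ 0.378 -0.42  -0.   ] hi [ 0.469 -0.329  0.006]
top slide_box 0.56 [239 195 273 220] 589 med [ 0.59  -0.098  0.031] lo [ 0.574 -0.131  0.007] hi [ 0.61  -0.063  0.034]
top slide_box 0.45 [220 272 243 290] 360 med [ 0.439 -0.059  0.046] lo [ 0.425 -0.07   0.006] hi [ 0.457 -0.04   0.074]
top white_bottle 0.59 [410 219 430 240] 361 med [ 0.533 -0.409  0.04 ] lo [ 0.521 -0.43   0.   ] hi [ 0.552 -0.396  0.068]
top stand_large_round 0.75 [212 257 261 314] 1999 med [ 0.432 -0.059  0.006] lo [ 0.389 -0.104  0.003] hi [ 0.486 -0.007  0.009]
top stand_large_round 0.47 [374 260 422 316] 2371 med [ 0.422 -0.374  0.003] lo [ 0.378 -0.419 -0.   ] hi [ 0.469 -0.328  0.006]
top stand_square 0.64 [237 190 284 230] 1162 me
[... 1123 characters left out ...]
437 -0.04   0.005] lo [ 0.39  -0.098 -0.001] hi [ 0.488 -0.002  0.01 ]
side stand_square 0.88 [226 272 291 323] 1782 med [ 0.581 -0.09   0.005] lo [ 0.55  -0.14  -0.001] hi [ 0.633 -0.056  0.008]
side stand_oblong 0.86 [332 254 377 282] 708 med [ 0.45  -0.154  0.005] lo [ 0.414 -0.189 -0.001] hi [ 0.476 -0.135  0.007]
side stand_small_round 0.89 [264 208 307 236] 588 med [ 0.558 -0.256  0.005] lo [ 0.526 -0.293 -0.001] hi [ 0.596 -0.238  0.007]
side stand_small_round 0.4 [346 285 371 331] 864 med [ 0.443 -0.042  0.043] lo [ 0.427 -0.058  0.011] hi [ 0.459 -0.034  0.072]
side putdown_mat 0.96 [339 172 386 203] 1459 med [ 0.427 -0.373  0.002] lo [ 0.379 -0.42  -0.   ] hi [ 0.47  -0.329  0.004]
```

```bash
cat > fit.py <<'E'
from h import *
Z=np.load('masks.npz'); 
D={c:np.load(f'{c}.npz') for c in('top','side')}
def pts(n,zlo,zhi,sel={}):
    o=[]
    for c in('top','side'):
        k=sel.get(c,0)
        if k is None: continue
        w=D[c]['W'][Z[f'{c}|{n}|{k}']]; w=w[(w[:,2]>zlo)&(w[:,2]<zhi)]; o.append(w)
    return o
def circ(w): c,r=cv2.minEnclosingCircle(w[:,:2].astype(np.float32)*1000); return np.round(c,1),round(2*r,1)
def rect(w):
    (c,s,a)=cv2.minAreaRect(w[:,:2].astype(np.float32)*1000); return np.round(c,1),np.round(s,1),round(a,1)
for n in('stand_large_round','stand_small_round'):
    for w in pts(n,.0035,.009)+[np.vstack(pts(n,.0035,.009))]: print(n,circ(w))
for n in('stand_square','stand_oblong'):
    for w in pts(n,.0035,.009)+[np.vstack(pts(n,.0035,.009))]: print(n,rect(w))
for w in pts('putdown_mat',.0015,.008): print('mat',rect(w))
for w in pts('carton',.082,.095): print('carton top',rect(w),np.median(w[:,2]))
for w in pts('slide_box',.028,.037): print('slide top',rect(w),np.median(w[:,2]))
for w in pts('large_bottle',.1,.115): print('LB cap',circ(w),np.median(w[:,2]))
for w in pts('large_bottle',.015,.075): print('LB body',np.round(w.min(0),3),np.round(w.max(0),3))
for lo,hi in((.066,.08),(.01,.05)):
  o=[D['top']['W'][Z['top|slide_box|1']],D['side']['W'][Z['side|white_bottle|1']]]
  for w in o:
    w=w[(w[:,2]>lo)&(w[:,2]<hi)]; print('WB',lo,circ(w),np.round(w.min(0),3),np.round(w.max(0),3))
E
python3 fit.py
```

```text
stand_large_round (array([437.5, -54.5]), 108.2)
stand_large_round (array([438.2, -53.7]), 109.0)
stand_large_round (array([438.2, -54. ]), 109.5)
stand_small_round (array([ 558.3, -274.1]), 74.5)
stand_small_round (array([ 561.1, -272.9]), 76.7)
stand_small_round (array([ 561.2, -273.9]), 78.0)
stand_square (array([ 591.3, -100.1]), array([84.3, 84.3]), 86.2)
stand_square (array([591.5, -99.1]), array([85.6, 84.6]), 85.7)
stand_square (array([591.4, -99.2]), array([85.9, 84.7]), 85.7)
stand_oblong (array([ 435.4, -193.3]), array([107.5,  63.9]), 75.4)
stand_oblong (array([ 443.6, -163.5]), array([50.5, 63.6]), 76.1)
stand_oblong (array([ 435.9, -192.1]), array([110.2,  64.3]), 75.4)
mat (array([ 423.4, -374.1]), array([93.7, 94.2]), 86.4)
mat (array([ 424.3, -372.7]), array([95.6, 93.6]), 85.7)
carton top (array([ 431.3, -195.8]), array([56.3, 62.6]), 29.8) 0.08901201838254742
carton top (array([ 433. , -195.5]), array([59.4, 65.5]), 30.7) 0.08757270752936548
slide top (array([592. , -98.3]), array([29.7, 67.3]), 12.1) 0.03149751661728053
slide top (array([592.4, -97.3]), array([29.4, 68.3]), 12.6) 0.030428289916633558
LB cap (array([ 561.5, -277.6]), 27.6) 0.10590460719319529
LB cap (array([ 561. , -275.2]), 25.9) 0.10468613484263903
LB body [ 0.538 -0.3    0.015] [ 0.58  -0.256  0.075]
LB body [ 0.539 -0.29   0.015] [ 0.585 -0.251  0.075]
WB 0.066 (array([441.1, -52.3]), 21.5) [ 0.431 -0.063  0.066] [ 0.452 -0.042  0.077]
WB 0.066 (array([442.6, -51.1]), 21.4) [ 0.434 -0.061  0.066] [ 0.453 -0.041  0.073]
WB 0.01 (array([441.3, -53. ]), 36.3) [ 0.423 -0.071  0.011] [ 0.459 -0.035  0.049]
WB 0.01 (array([442.5, -49.4]), 35.6) [ 0.425 -0.064  0.01 ] [ 0.46  -0.032  0.05 ]
```

```bash
python3 - <<'E'
import cv2
im=cv2.imread('pics/top0.png')[170:330,190:440]; cv2.imwrite('pics/topz.png',cv2.resize(im,None,fx=3,fy=3,interpolation=cv2.INTER_CUBIC))
E
```

```text
(no output)
```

View pics/topz.png

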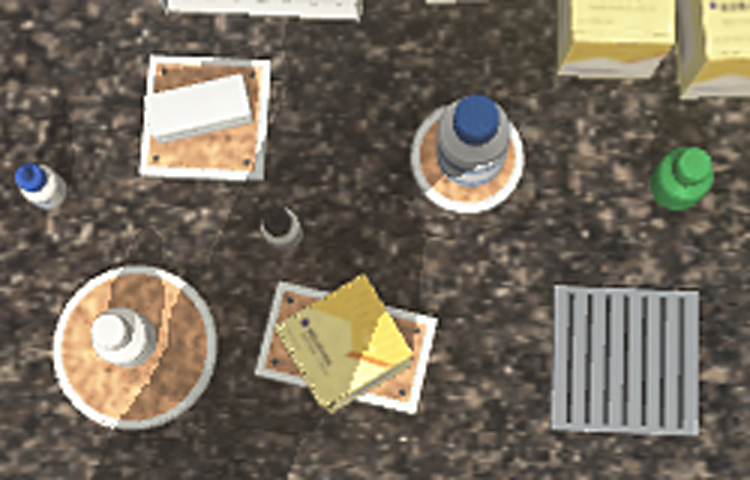

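```bash
python3 - <<'E'
from h import *
P=np.vstack([np.load(f'{c}.npz')['W'].reshape(-1,3) for c in('top','side')]); P=P[~np.isnan(P[:,0])]
xs=np.arange(.30,.86,.02); ys=np.arange(.14,-.56,-.02)
print('mm; rows x, cols y'); print('      '+' '.join(f'{int(round(y*1000)):4d}' for y in ys))
for x in xs[::-1]:
    r=[]
    for y in ys:
        m=(abs(P[:,0]-x)<.01)&(abs(P[:,1]-y)<.01); r.append(f'{int(1000*P[m,2].max()):4d}' if m.any() else '   .')
    print(f'{int(round(x*1000)):5d} '+' '.join(r))
s=ctrl.get_state(); print(s['position'],s['joint_positions'],s['time'])
E
```

```text
mm; rows x, cols y
       140  120  100   80   60   40   20    0  -20  -40  -60  -80 -100 -120 -140 -160 -180 -200 -220 -240 -260 -280 -300 -320 -340 -360 -380 -400 -420 -440 -460 -480 -500 -520 -540
  860    .    .    .    .    .    .  287  218    .    .    .    .    .    1   86   86   52   54   53   88   87   89   87   87   68   70   69   68   69    3    .    .    .    3  303
  840  319  319  318    .    .    .  311  213  150  151  151  151  150  151   87   87   55   58   83   88   87   87   87   87   71   69   71   70  106  124  150    .    3    3  302
  820  320  320  324  329  330  330  327  151  201  200  202  201  199  152   87   87   55   55   83   88   87   89   89   87   70   70   69   69  118  157  157  153    3    3  313
  800  316  315  320  327  331  330  327  150  203  199  200  203  201  151   87   87   52   52   81   86   89   88   87   87   69   69   71   71  120  157  159  153    3    3  336
  780  322  316  321  321  321  326  326  118   53   53   53   53   54   52   87   86   87   87   87   87   88   88   87   86   69   68   67   65   61  120  120  108    2   40 
[... 3776 characters left out ...]
   4    3    4   83   88   88
  340    4    3    4    2    5    2    3    4    3    3    5    4    3    4    4    3    3    4    2    3    3    5    4    4    3    5    5    4    4    4    3    4    3    5    5
  320    0   -2   -6   -5   -1   -2   -2   -4   -6   -8   -1   -1   -1   -3   -6   -5    .   -2    0   -2   -3    .    .    0   -1   -2   -4   -5   -2   -2   -1   -3   -5   -6   -7
  300 -327 -830 -832 -827 -828 -829 -828 -825 -830 -829 -831 -833 -833 -832 -832 -831 -827 -825 -826 -825 -830 -828 -830 -140 -830 -834 -834 -830 -122 -831 -833 -829 -831 -834 -843
[ 0.16694053 -0.62822533  0.2225892 ] [ 1.32510219  0.3210002  -0.07008899  1.45049427  0.02262625  1.3707872
 -0.05691142] 1.1
```

```bash
cat > plan.py <<'E'
# plan.py x y z yaw(mm,deg) [ncalls] : equal body-frame rows
import sys
from h import *
s,M=ypr(); p=s['position']*1000; psi=np.degrees(np.arctan2(M[1,1],M[0,1]))
t=[float(a) if a!='-' else None for a in sys.argv[1:5]]
for i in range(3):
    if t[i] is None: t[i]=p[i]
if t[3] is None: t[3]=psi
dpsi=(t[3]-psi+180)%360-180
d=np.array(t[:3])-p
def rows(n):
    S=np.zeros((2,2)); 
    for k in range(n):
        a=np.radians(psi+dpsi*(k+.5)/n); S+=np.array([[np.cos(a),np.sin(a)],[np.sin(a),-np.cos(a)]])
    v=np.linalg.solve(S,d[:2]); return np.array([-d[2]/n/25,v[0]/25,v[1]/25,-dpsi/n/6])
n=int(sys.argv[5])*5 if len(sys.argv)>5 else 5
while len(sys.argv)<=5 and np.abs(rows(n)).max()>1: n+=5
print('t',round(s['time'],2),'p',np.round(p,1),'psi',round(psi,1),'tilt',np.round(M[:2,0],4),'grip',round(s['grip_width'],3),'F',np.round(s['ft_force'],1))
r=rows(n); print('calls',n//5,'dp',np.round(r[:3],2),'yaw',round(r[3],2),'j',np.round(s['joint_positions'],2))
E
python3 plan.py 360 -380 200 -40
```

```text
t 1.1 p [ 166.9 -628.2  222.6] psi -75.1 tilt [-0.     -0.0001] grip 1.003 F [-0.5 -0.6 -0.1]
calls 3 dp [ 0.06 -0.29 -0.8 ] yaw -0.39 j [ 1.33  0.32 -0.07  1.45  0.02  1.37 -0.06]
```

Call:
{"name": "servo_tool", "arguments": {"dp": [[0.06,-0.29,-0.8],[0.06,-0.29,-0.8],[0.06,-0.29,-0.8],[0.06,-0.29,-0.8],[0.06,-0.29,-0.8]], "yaw": [-0.39,-0.39,-0.39,-0.39,-0.39], "fingers": 1, "grip_force": 20}}

```text
time: 1.6
position: [0.2512, -0.5588, 0.2151]
tool_rot: [1.96, 0.468, -1.96]
ft_force: [0.2, -0.5, 1.1]
grip_width: 1.0
```

Call:
{"name": "servo_tool", "arguments": {"dp": [[0.06,-0.29,-0.8],[0.06,-0.29,-0.8],[0.06,-0.29,-0.8],[0.06,-0.29,-0.8],[0.06,-0.29,-0.8]], "yaw": [-0.39,-0.39,-0.39,-0.39,-0.39]}}

```text
time: 2.1
position: [0.3164, -0.4765, 0.2075]
tool_rot: [1.834, 0.64, -1.834]
ft_force: [0.2, -0.5, -0.1]
grip_width: 0.997
```

Call:
{"name": "servo_tool", "arguments": {"dp": [[0.06,-0.29,-0.8],[0.06,-0.29,-0.8],[0.06,-0.29,-0.8],[0.06,-0.29,-0.8],[0.06,-0.29,-0.8]], "yaw": [-0.39,-0.39,-0.39,-0.39,-0.39]}}

```text
time: 2.6
position: [0.3645, -0.3818, 0.2]
tool_rot: [1.7, 0.796, -1.7]
ft_force: [0.2, -0.7, -0.1]
grip_width: 1.001
```

```bash
python3 plan.py 441.7 -51.7 150 0
```

```text
t 2.6 p [ 364.5 -381.8  200. ] psi -39.8 tilt [ 0.     -0.0002] grip 1.001 F [ 0.2 -0.7 -0.1]
calls 3 dp [ 0.13 -0.11 -0.92] yaw -0.44 j [ 1.07  0.09 -0.33  1.77  0.03  1.28  0.04]
```

Call:
{"name": "servo_tool", "arguments": {"dp": [[0.13,-0.11,-0.92],[0.13,-0.11,-0.92],[0.13,-0.11,-0.92],[0.13,-0.11,-0.92],[0.13,-0.11,-0.92]], "yaw": [-0.44,-0.44,-0.44,-0.44,-0.44]}}

```text
time: 3.1
position: [0.4188, -0.2793, 0.1834]
tool_rot: [1.542, 0.953, -1.542]
ft_force: [0.7, 0.2, 0.5]
grip_width: 1.0
```

Call:
{"name": "servo_tool", "arguments": {"dp": [[0.13,-0.11,-0.92],[0.13,-0.11,-0.92],[0.13,-0.11,-0.92],[0.13,-0.11,-0.92],[0.13,-0.11,-0.92]], "yaw": [-0.44,-0.44,-0.44,-0.44,-0.44]}}

```text
time: 3.6
position: [0.4476, -0.1676, 0.1673]
tool_rot: [1.379, 1.089, -1.379]
ft_force: [-0.6, 0.1, 0.2]
grip_width: 1.0
```

Call:
{"name": "servo_tool", "arguments": {"dp": [[0.13,-0.11,-0.92],[0.13,-0.11,-0.92],[0.13,-0.11,-0.92],[0.13,-0.11,-0.92],[0.13,-0.11,-0.92]], "yaw": [-0.44,-0.44,-0.44,-0.44,-0.44]}}

```text
time: 4.1
position: [0.4502, -0.0521, 0.151]
tool_rot: [1.212, 1.207, -1.212]
ft_force: [0.4, -0.0, -0.2]
grip_width: 0.999
```

```bash
python3 plan.py 441.7 -51.7 100 0; python3 plan.py 441.7 -51.7 18 0
```

```text
t 4.1 p [450.2 -52.1 151. ] psi -0.2 tilt [ 0.0001 -0.0002] grip 0.999 F [ 0.4 -0.  -0.2]
calls 1 dp [ 0.41 -0.07 -0.  ] yaw -0.01 j [ 0.74 -0.03 -0.66  1.99 -0.02  1.18  0.08]
t 4.1 p [450.2 -52.1 151. ] psi -0.2 tilt [ 0.0001 -0.0002] grip 0.999 F [ 0.4 -0.  -0.2]
calls 2 dp [ 0.53 -0.03 -0.  ] yaw -0.0 j [ 0.74 -0.03 -0.66  1.99 -0.02  1.18  0.08]
```

Call:
{"name": "servo_tool", "arguments": {"dp": [[0.4,-0.34,0.02],[0.4,0,0],[0.5,0,0],[0.5,0,0],[0.5,0,0]], "yaw": [0,0,0,0,0]}}

```text
time: 4.6
position: [0.4417, -0.055, 0.0924]
tool_rot: [1.216, 1.206, -1.216]
ft_force: [0.3, 0.5, 0.9]
grip_width: 0.999
```

```bash
sed -i 's/(k+.5)/k/' plan.py; python3 plan.py 441.7 -51.7 18 0;python3 - <<'E'
from h import *
im,d=ctrl.get_image('side'); cv2.imwrite('pics/s1.png',cv2.resize(im[220:420,220:470,::-1],None,fx=3,fy=3))
E
```

```text
t 4.6 p [441.7 -55.   92.4] psi -0.5 tilt [-0.0006  0.0003] grip 0.999 F [0.3 0.5 0.9]
calls 1 dp [ 0.6  -0.   -0.03] yaw -0.02 j [ 0.73  0.03 -0.67  2.07  0.02  1.05  0.05]
```

View pics/s1.png

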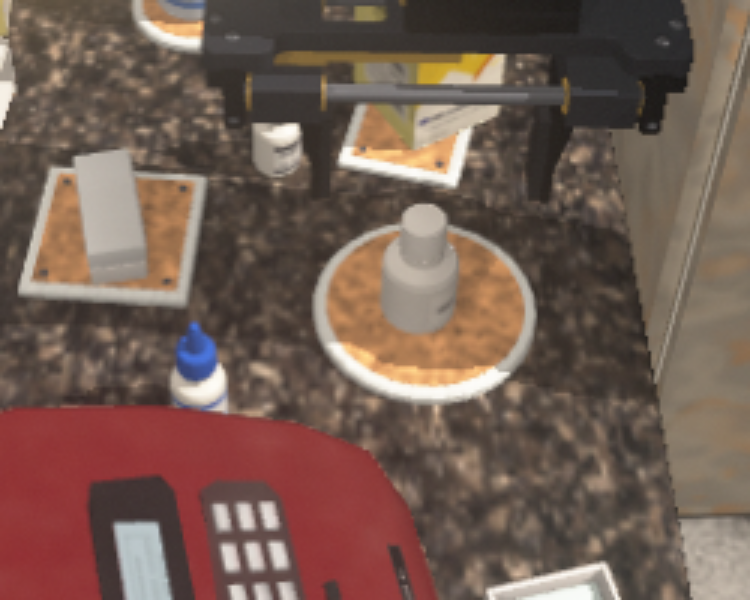

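The open fingers straddle the bottle, at zoomed columns 315 and 540 with the bottle at 425. Descending.

Call:
{"name": "servo_tool", "arguments": {"dp": [[0.6,0,-0.13],[0.6,0,0],[0.6,0,0],[0.6,0,0],[0.6,0,0]], "yaw": [0,0,0,0,0]}}

```text
time: 5.15
position: [0.4419, -0.0513, 0.0178]
tool_rot: [1.215, 1.206, -1.215]
ft_force: [0.3, -0.8, -0.7]
grip_width: 1.001
```

```bash
python3 plan.py 441.7 -51.7 18 0
```

```text
t 5.15 p [441.9 -51.3  17.8] psi -0.4 tilt [-0.0002  0.0004] grip 1.001 F [ 0.3 -0.8 -0.7]
calls 1 dp [-0. -0.  0.] yaw -0.01 j [ 0.7   0.15 -0.67  2.14  0.12  0.89 -0.05]
```

Call:
{"name": "servo_tool", "arguments": {"dp": [[0,0,0],[0,0,0],[0,0,0],[0,0,0],[0,0,0]], "yaw": [0,0,0,0,0], "fingers": 0, "grip_force": 20}}

```text
time: 5.65
position: [0.4424, -0.0513, 0.0194]
tool_rot: [1.215, 1.204, -1.214]
ft_force: [0.4, 0.2, -0.1]
grip_width: 0.631
```

Call:
{"name": "servo_tool", "arguments": {"dp": [[0,0,0],[-0.2,0,0],[-0.5,0,0],[-0.8,0,0],[-0.8,0,0]], "yaw": [0,0,0,0,0]}}

```text
time: 6.15
position: [0.4418, -0.0509, 0.0776]
tool_rot: [1.214, 1.206, -1.214]
ft_force: [1.0, -0.3, -0.8]
grip_width: 0.41
```

```bash
python3 plan.py 424 -373 130 0
```

```text
t 6.15 p [441.8 -50.9  77.6] psi -0.4 tilt [0.     0.0001] grip 0.41 F [ 1.  -0.3 -0.8]
calls 3 dp [-0.14 -0.04  0.86] yaw -0.0 j [ 0.73  0.05 -0.68  2.09  0.04  1.02  0.02]
```

```bash
python3 - <<'E'
from h import *
im,d=ctrl.get_image('side'); cv2.imwrite('pics/s2.png',cv2.resize(im[220:420,220:470,::-1],None,fx=3,fy=3))
W=cloud('side',d); m=(abs(W[...,0]-.442)<.02)&(abs(W[...,1]+.05)<.03); w=W[m]
h,_=np.histogram(w[:,2],np.arange(-.005,.2,.005)); print(list(zip(np.arange(-5,200,5),h)))
E
```

```text
[(np.int64(-5), np.int64(0)), (np.int64(0), np.int64(406)), (np.int64(5), np.int64(500)), (np.int64(10), np.int64(0)), (np.int64(15), np.int64(0)), (np.int64(20), np.int64(0)), (np.int64(25), np.int64(0)), (np.int64(30), np.int64(0)), (np.int64(35), np.int64(0)), (np.int64(40), np.int64(0)), (np.int64(45), np.int64(0)), (np.int64(50), np.int64(0)), (np.int64(55), np.int64(2)), (np.int64(60), np.int64(53)), (np.int64(65), np.int64(59)), (np.int64(70), np.int64(66)), (np.int64(75), np.int64(68)), (np.int64(80), np.int64(77)), (np.int64(85), np.int64(74)), (np.int64(90), np.int64(130)), (np.int64(95), np.int64(196)), (np.int64(100), np.int64(54)), (np.int64(105), np.int64(54)), (np.int64(110), np.int64(54)), (np.int64(115), np.int64(60)), (np.int64(120), np.int64(115)), (np.int64(125), np.int64(20)), (np.int64(130), np.int64(0)), (np.int64(135), np.int64(0)), (np.int64(140), np.int64(0)), (np.int64(145), np.int64(0)), (np.int64(150), np.int64(0)), (np.int64(155), np.int64(1)), (np.int64(160), np.int64(108)), (np.int64(165), np.int64(13)), (np.int64(170), np.int64(47)), (np.int64(175), np.int64(83)), (np.int64(180), np.int64(109)), (np.int64(185), np.int64(161)), (np.int64(190), np.int64(125))]
```

View pics/s2.png

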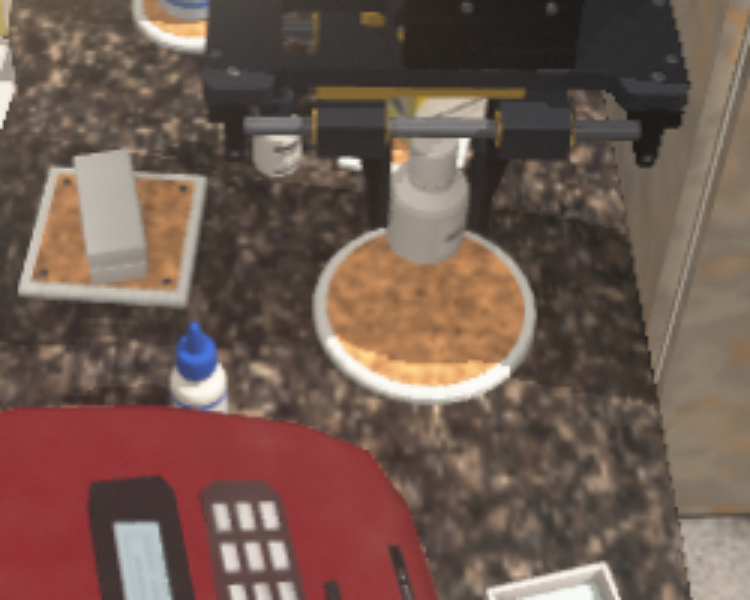

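Bottle is held upright, with its underside about 19 mm below the TCP (it gripped a little late). Raising it and crossing to the mat.

Call:
{"name": "servo_tool", "arguments": {"dp": [[-0.6,0,0],[-0.6,0,0],[-0.6,0,0.2],[-0.5,0,0.4],[-0.3,0,0.7]], "yaw": [0,0,0,0,0]}}

```text
time: 6.7
position: [0.4423, -0.0836, 0.1428]
tool_rot: [1.213, 1.205, -1.212]
ft_force: [0.2, -0.0, -0.0]
grip_width: 0.407
```

```bash
python3 plan.py 424 -373 140 0
```

```text
t 6.7 p [442.3 -83.6 142.8] psi -0.3 tilt [ 0.0018 -0.0009] grip 0.407 F [ 0.2 -0.  -0. ]
calls 3 dp [ 0.01 -0.05  0.77] yaw -0.0 j [ 0.78 -0.03 -0.64  2.01 -0.02  1.16  0.15]
```

Call:
{"name": "servo_tool", "arguments": {"dp": [[0,-0.05,0.8],[0,-0.05,0.8],[0,-0.05,0.8],[0,-0.05,0.8],[0,-0.05,0.8]], "yaw": [0,0,0,0,0]}}

```text
time: 7.2
position: [0.4343, -0.1851, 0.1416]
tool_rot: [1.215, 1.205, -1.215]
ft_force: [0.1, -0.1, -0.7]
grip_width: 0.411
```

Call:
{"name": "servo_tool", "arguments": {"dp": [[0,-0.05,0.8],[0,-0.05,0.8],[0,-0.05,0.8],[0,-0.05,0.8],[0,-0.05,0.8]], "yaw": [0,0,0,0,0]}}

```text
time: 7.7
position: [0.4274, -0.2851, 0.1415]
tool_rot: [1.215, 1.205, -1.215]
ft_force: [-0.4, -0.2, -0.6]
grip_width: 0.411
```

Call:
{"name": "servo_tool", "arguments": {"dp": [[0.3,-0.05,0.7],[0.6,-0.05,0.7],[0.7,-0.05,0.7],[0.8,-0.05,0.5],[0.8,0,0.3]], "yaw": [0,0,0,0,0]}}

```text
time: 8.2
position: [0.4214, -0.3579, 0.0599]
tool_rot: [1.215, 1.205, -1.216]
ft_force: [0.1, -0.4, -0.7]
grip_width: 0.408
```

```bash
python3 plan.py 424 -373 24 0
```

```text
t 8.2 p [ 421.4 -357.9   59.9] psi -0.5 tilt [-0.0005 -0.0002] grip 0.408 F [ 0.1 -0.4 -0.7]
calls 1 dp [0.29 0.02 0.12] yaw -0.02 j [ 1.    0.28 -0.39  1.86  0.13  1.02  0.55]
```

Call:
{"name": "servo_tool", "arguments": {"dp": [[0.3,0.1,0.3],[0.4,0,0.3],[0.4,0,0],[0.2,0,0],[0.1,0,0]], "yaw": [0,0,0,0,0]}}

```text
time: 8.7
position: [0.4246, -0.3704, 0.0259]
tool_rot: [1.214, 1.207, -1.214]
ft_force: [-0.8, 0.4, 0.1]
grip_width: 0.406
```

Call:
{"name": "servo_tool", "arguments": {"dp": [[0,0,0],[0.05,0,0],[0.04,0,0],[0,0,0],[0,0,0]], "yaw": [0,0,0,0,0]}}

```text
time: 9.2
position: [0.4246, -0.3711, 0.0243]
tool_rot: [1.214, 1.205, -1.215]
ft_force: [-0.2, -0.2, -1.0]
grip_width: 0.408
```

```bash
python3 plan.py 424 -373 24 0; python3 - <<'E'
from h import *
im,d=ctrl.get_image('side'); cv2.imwrite('pics/s3.png',cv2.resize(im[100:260,280:440,::-1],None,fx=3,fy=3))
W=cloud('side',d); m=(abs(W[...,0]-.424)<.025)&(abs(W[...,1]+.37)<.04); w=W[m]
h,_=np.histogram(w[:,2],np.arange(-.005,.1,.003)); print(list(zip(range(-5,100,3),h.tolist())))
E
```

```text
t 9.2 p [ 424.6 -371.1   24.3] psi -0.4 tilt [ 0.0002 -0.0003] grip 0.408 F [-0.2 -0.2 -1. ]
calls 1 dp [ 0.   -0.01  0.02] yaw -0.01 j [ 1.    0.35 -0.38  1.86  0.15  0.96  0.54]
[(-5, 0), (-2, 45), (1, 264), (4, 25), (7, 23), (10, 22), (13, 31), (16, 18), (19, 26), (22, 28), (25, 37), (28, 40), (31, 30), (34, 40), (37, 50), (40, 60), (43, 57), (46, 38), (49, 21), (52, 27), (55, 24), (58, 29), (61, 31), (64, 31), (67, 57), (70, 53), (73, 17), (76, 6), (79, 3), (82, 2), (85, 1), (88, 1), (91, 0), (94, 2)]
```

View pics/s3.png

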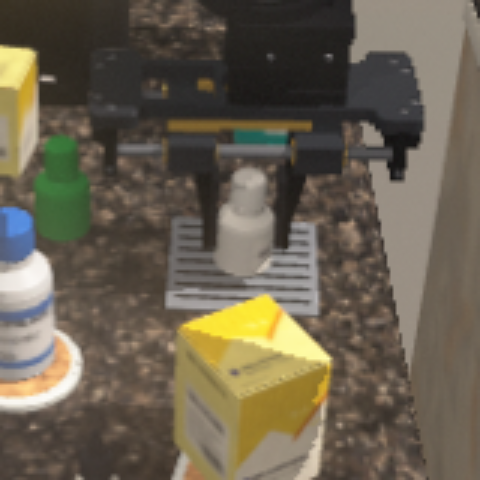

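The bottle hangs just above the mat, cap top about 72 mm, so the underside is 2–3 mm clear. Easing it down.

Call:
{"name": "servo_tool", "arguments": {"dp": [[0.04,0,0.02],[0.03,0,0],[0.03,0,0],[0,0,0],[0,0,0]], "yaw": [0,0,0,0,0]}}

```text
time: 9.75
position: [0.4248, -0.3719, 0.0228]
tool_rot: [1.214, 1.205, -1.215]
ft_force: [-1.5, 1.6, 7.9]
grip_width: 0.408
```

Call:
{"name": "servo_tool", "arguments": {"dp": [[0.03,0,0],[0.03,0,0],[0,0,0],[0,0,0],[0,0,0]], "yaw": [0,0,0,0,0]}}

```text
time: 10.25
position: [0.4252, -0.372, 0.0224]
tool_rot: [1.214, 1.204, -1.215]
ft_force: [-3.1, 2.8, 13.7]
grip_width: 0.408
```

Call:
{"name": "servo_tool", "arguments": {"dp": [[-0.05,0,0],[0,0,0],[0,0,0],[0,0,0],[0,0,0]], "yaw": [0,0,0,0,0], "fingers": 1}}

```text
time: 10.75
position: [0.4244, -0.3714, 0.0209]
tool_rot: [1.215, 1.206, -1.215]
ft_force: [-0.1, -0.2, -0.4]
grip_width: 0.776
```

Call:
{"name": "servo_tool", "arguments": {"dp": [[0,0,0],[-0.3,0,0],[-0.6,0,0],[-1,0,0],[-1,0,0]], "yaw": [0,0,0,0,0]}}

```text
time: 11.25
position: [0.4247, -0.3715, 0.0957]
tool_rot: [1.214, 1.205, -1.214]
ft_force: [-0.2, -0.8, -0.4]
grip_width: 0.997
```

```bash
python3 plan.py 561.3 -276.4 155 45; python3 - <<'E'
from h import *
im,d=ctrl.get_image('side'); cv2.imwrite('pics/s4.png',cv2.resize(im[100:260,280:440,::-1],None,fx=3,fy=3))
W=cloud('side',d); m=(abs(W[...,0]-.424)<.03)&(abs(W[...,1]+.37)<.04)&(W[...,2]<.075); w=W[m]
c=w[w[:,2]>.06]; b=w[(w[:,2]>.01)&(w[:,2]<.045)]
print(np.round(c.min(0),4),np.round(c.max(0),4),np.round(b.min(0),4),np.round(b.max(0),4))
E
```

```text
t 11.25 p [ 424.7 -371.5   95.7] psi -0.4 tilt [ 0.0004 -0.0004] grip 0.997 F [-0.2 -0.8 -0.4]
calls 2 dp [-0.24  0.66 -0.17] yaw -0.76 j [ 1.01  0.26 -0.39  1.81  0.11  1.09  0.58]
[ 0.4154 -0.3843  0.0601] [ 0.4357 -0.3605  0.0699] [ 0.4075 -0.3836  0.0101] [ 0.4433 -0.3515  0.045 ]
```

View pics/s4.png

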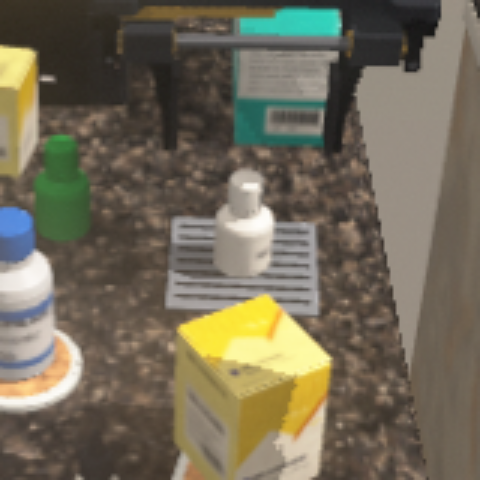

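Call:
{"name": "servo_tool", "arguments": {"dp": [[-1,0,0],[-1,0,0],[-0.6,0.4,0],[-0.2,0.6,-0.1],[0,0.6,-0.1]], "yaw": [0,-0.8,-0.8,-0.8,-0.8]}}

```text
time: 11.8
position: [0.4642, -0.3608, 0.1668]
tool_rot: [0.961, 1.343, -0.963]
ft_force: [0.4, 0.1, -0.2]
grip_width: 1.001
```

```bash
python3 plan.py 561.3 -276.4 155 45
```

```text
t 11.8 p [ 464.2 -360.8  166.8] psi 18.9 tilt [ 0.0031 -0.0033] grip 1.001 F [ 0.4  0.1 -0.2]
calls 2 dp [ 0.05  0.51 -0.09] yaw -0.43 j [ 1.    0.25 -0.45  1.68  0.12  1.24  0.86]
```

Call:
{"name": "servo_tool", "arguments": {"dp": [[0,0.51,-0.09],[0,0.51,-0.09],[0,0.51,-0.09],[0,0.51,-0.09],[0,0.51,-0.09]], "yaw": [-0.43,-0.43,-0.43,-0.43,-0.43]}}

```text
time: 12.3
position: [0.5172, -0.323, 0.1637]
tool_rot: [0.79, 1.423, -0.79]
ft_force: [0.4, 0.8, -0.5]
grip_width: 1.0
```

Call:
{"name": "servo_tool", "arguments": {"dp": [[0,0.51,-0.09],[0,0.51,-0.09],[0,0.51,-0.09],[0,0.51,-0.09],[0,0.4,-0.09]], "yaw": [-0.43,-0.43,-0.43,-0.43,-0.43]}}

```text
time: 12.8
position: [0.5595, -0.2772, 0.1638]
tool_rot: [0.616, 1.482, -0.616]
ft_force: [0.8, 0.2, -1.0]
grip_width: 1.003
```

```bash
python3 plan.py 561.3 -276.4 50 45
```

```text
t 12.8 p [ 559.5 -277.2  163.8] psi 44.8 tilt [0.0002 0.0002] grip 1.003 F [ 0.8  0.2 -1. ]
calls 1 dp [0.91 0.01 0.01] yaw -0.01 j [ 0.87  0.35 -0.56  1.58  0.19  1.27  1.06]
```

Call:
{"name": "servo_tool", "arguments": {"dp": [[0.8,0.06,0.02],[0.8,0,0],[0.8,0,0],[0.8,0,0],[0.8,0,0]], "yaw": [0,0,0,0,0]}}

```text
time: 13.3
position: [0.5601, -0.2775, 0.0631]
tool_rot: [0.618, 1.481, -0.618]
ft_force: [-0.7, -0.1, 0.7]
grip_width: 1.001
```

Call:
{"name": "servo_tool", "arguments": {"dp": [[0.4,0,0],[0.1,0,0],[0,0,0],[0,0,0],[0,0,0]], "yaw": [0,0,0,0,0], "fingers": 0}}

```text
time: 13.8
position: [0.5608, -0.2781, 0.0524]
tool_rot: [0.619, 1.479, -0.62]
ft_force: [0.2, -0.5, -0.2]
grip_width: 0.629
```

Call:
{"name": "servo_tool", "arguments": {"dp": [[0,0,0],[0,0,0],[0,0,0],[0,0,0],[-0.2,0,0]], "yaw": [0,0,0,0,0]}}

```text
time: 14.3
position: [0.5591, -0.2776, 0.0555]
tool_rot: [0.619, 1.483, -0.62]
ft_force: [-0.2, -0.8, -2.2]
grip_width: 0.521
```

```bash
python3 plan.py 561.3 -276.4 50 45; python3 - <<'E'
from h import *
im,d=ctrl.get_image('side'); cv2.imwrite('pics/s5.png',cv2.resize(im[100:260,200:400,::-1],None,fx=3,fy=3))
E
```

```text
t 14.3 p [ 559.1 -277.6   55.5] psi 44.6 tilt [-0.0021  0.0006] grip 0.521 F [-0.2 -0.8 -2.2]
calls 1 dp [0.04 0.02 0.01] yaw -0.01 j [ 0.85  0.45 -0.54  1.68  0.26  1.08  1.01]
```

View pics/s5.png

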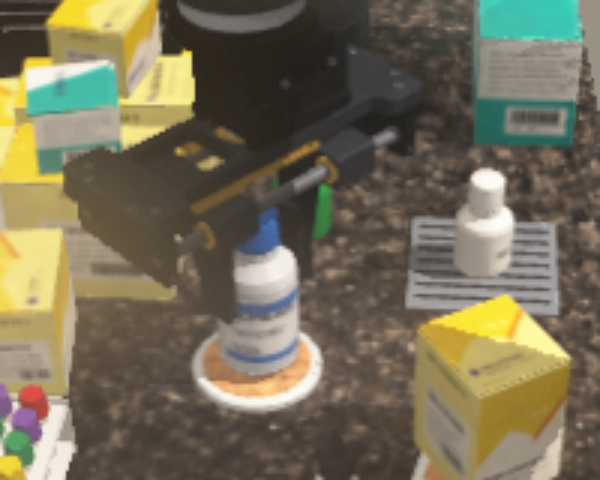

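Call:
{"name": "servo_tool", "arguments": {"dp": [[-0.4,0,0],[-0.8,0,0],[-1,0,0],[-1,0,0],[-1,0,0]], "yaw": [0,0,0,0,0], "grip_force": 30}}

```text
time: 14.85
position: [0.5595, -0.2778, 0.1624]
tool_rot: [0.619, 1.481, -0.62]
ft_force: [-0.9, 0.4, -1.1]
grip_width: 0.522
```

```bash
python3 plan.py 438 -54 165 0
```

```text
t 14.85 p [ 559.5 -277.8  162.4] psi 44.6 tilt [-0.0009 -0.    ] grip 0.522 F [-0.9  0.4 -1.1]
calls 3 dp [-0.01 -0.06 -0.69] yaw 0.5 j [ 0.87  0.35 -0.56  1.58  0.2   1.26  1.05]
```

Call:
{"name": "servo_tool", "arguments": {"dp": [[-0.1,-0.06,-0.69],[0,-0.06,-0.69],[0,-0.06,-0.69],[0,-0.06,-0.69],[0,-0.06,-0.69]], "yaw": [0.5,0.5,0.5,0.5,0.5]}}

```text
time: 15.35
position: [0.4995, -0.2149, 0.164]
tool_rot: [0.823, 1.41, -0.824]
ft_force: [-0.5, 0.6, -0.7]
grip_width: 0.523
```

Call:
{"name": "servo_tool", "arguments": {"dp": [[0,-0.06,-0.69],[0,-0.06,-0.69],[0,-0.06,-0.69],[0,-0.06,-0.69],[0,-0.06,-0.69]], "yaw": [0.5,0.5,0.5,0.5,0.5]}}

```text
time: 15.85
position: [0.4584, -0.1388, 0.164]
tool_rot: [1.021, 1.318, -1.022]
ft_force: [0.4, -0.2, -2.0]
grip_width: 0.518
```

Call:
{"name": "servo_tool", "arguments": {"dp": [[0,-0.06,-0.69],[0,-0.06,-0.69],[0,-0.06,-0.69],[0,-0.06,-0.6],[0,-0.06,-0.5]], "yaw": [0.5,0.5,0.5,0.5,0.5]}}

```text
time: 16.35
position: [0.4389, -0.0615, 0.164]
tool_rot: [1.215, 1.205, -1.216]
ft_force: [-0.5, -0.4, -1.0]
grip_width: 0.525
```

```bash
python3 plan.py 438 -54 60 0
```

```text
t 16.35 p [438.9 -61.5 164. ] psi -0.5 tilt [-0.0005 -0.0007] grip 0.525 F [-0.5 -0.4 -1. ]
calls 1 dp [ 0.83 -0.01 -0.06] yaw -0.02 j [ 0.78 -0.07 -0.67  1.99 -0.05  1.2   0.12]
```

Call:
{"name": "servo_tool", "arguments": {"dp": [[0.8,0,-0.15],[0.8,0,-0.06],[0.8,0,0],[0.8,0,0],[0.6,0,0]], "yaw": [0,0,0,0,0]}}

```text
time: 16.85
position: [0.4387, -0.0572, 0.0679]
tool_rot: [1.214, 1.207, -1.216]
ft_force: [0.3, 0.5, -1.6]
grip_width: 0.524
```

Call:
{"name": "servo_tool", "arguments": {"dp": [[0.2,0,0],[0.1,0,0],[0,0,0],[0,0,0],[0,0,0]], "yaw": [0,0,0,0,0]}}

```text
time: 17.35
position: [0.4401, -0.0574, 0.062]
tool_rot: [1.215, 1.204, -1.214]
ft_force: [0.4, -0.7, -1.2]
grip_width: 0.515
```

```bash
python3 plan.py 438 -54 54 0; python3 - <<'E'
from h import *
im,d=ctrl.get_image('side'); cv2.imwrite('pics/s6.png',cv2.resize(im[220:420,260:460,::-1],None,fx=3,fy=3))
W=cloud('side',d); w=W[(abs(W[...,0]-.438)<.03)&(abs(W[...,1]+.045)<.03)]
for a in range(8,80,8):
  b=w[(w[:,2]>a/1e3)&(w[:,2]<(a+8)/1e3)]; print(a,len(b),np.round(b.min(0),3)[:2],np.round(b.max(0),3)[:2]) if len(b) else print(a,0)
E
```

```text
t 17.35 p [440.1 -57.4  62. ] psi -0.4 tilt [ 0.0012 -0.0007] grip 0.515 F [ 0.4 -0.7 -1.2]
calls 1 dp [ 0.06 -0.02 -0.03] yaw -0.01 j [ 0.75  0.07 -0.7   2.11  0.06  0.98  0.02]
8 3 [ 0.411 -0.029] [ 0.457 -0.019]
16 79 [ 0.42  -0.054] [ 0.464 -0.033]
24 107 [ 0.419 -0.058] [ 0.464 -0.034]
32 120 [ 0.418 -0.06 ] [ 0.464 -0.033]
40 121 [ 0.419 -0.054] [ 0.463 -0.033]
48 123 [ 0.418 -0.054] [ 0.463 -0.033]
56 138 [ 0.409 -0.053] [ 0.468 -0.034]
64 169 [ 0.408 -0.054] [ 0.467 -0.033]
72 197 [ 0.409 -0.066] [ 0.467 -0.034]
```

View pics/s6.png

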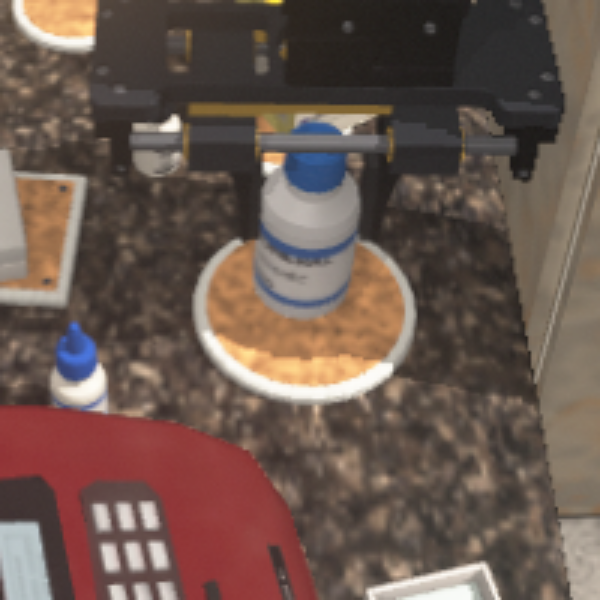

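Call:
{"name": "servo_tool", "arguments": {"dp": [[0.1,-0.1,-0.09],[0.08,0,0],[0.06,0,0],[0,0,0],[0,0,0]], "yaw": [0,0,0,0,0]}}

```text
time: 17.9
position: [0.437, -0.0549, 0.0552]
tool_rot: [1.214, 1.206, -1.215]
ft_force: [-0.5, -0.9, -1.4]
grip_width: 0.52
```

Call:
{"name": "servo_tool", "arguments": {"dp": [[0.04,0,0],[0.04,0,0],[0,0,0],[0,0,0],[0,0,0]], "yaw": [0,0,0,0,0]}}

```text
time: 18.4
position: [0.4371, -0.0549, 0.0533]
tool_rot: [1.214, 1.206, -1.215]
ft_force: [-0.7, -1.2, -1.0]
grip_width: 0.524
```

Call:
{"name": "servo_tool", "arguments": {"dp": [[0.04,0,0],[0.04,0,0],[0,0,0],[0,0,0],[0,0,0]], "yaw": [0,0,0,0,0]}}

```text
time: 18.9
position: [0.4373, -0.055, 0.052]
tool_rot: [1.214, 1.205, -1.215]
ft_force: [-2.1, 0.1, 5.1]
grip_width: 0.521
```

Call:
{"name": "servo_tool", "arguments": {"dp": [[0.03,0,0],[0,0,0],[0,0,0],[0,0,0],[0,0,0]], "yaw": [0,0,0,0,0]}}

```text
time: 19.4
position: [0.4374, -0.055, 0.0519]
tool_rot: [1.214, 1.205, -1.215]
ft_force: [-4.4, 0.8, 11.9]
grip_width: 0.515
```

Contact. Releasing, then rising past the cap.

Call:
{"name": "servo_tool", "arguments": {"dp": [[-0.05,0,0],[0,0,0],[0,0,0],[0,0,0],[0,0,0]], "yaw": [0,0,0,0,0], "fingers": 1}}

```text
time: 19.9
position: [0.4369, -0.0549, 0.0516]
tool_rot: [1.214, 1.206, -1.215]
ft_force: [0.6, 0.2, 0.8]
grip_width: 0.891
```

Call:
{"name": "servo_tool", "arguments": {"dp": [[0,0,0],[-0.4,0,0],[-0.8,0,0],[-1,0,0],[-1,0,0]], "yaw": [0,0,0,0,0]}}

```text
time: 20.4
position: [0.437, -0.0547, 0.1332]
tool_rot: [1.214, 1.206, -1.214]
ft_force: [0.5, -1.0, -0.5]
grip_width: 1.001
```

```bash
python3 plan.py 425 -371.5 150 0; python3 - <<'E'
from h import *
im,d=ctrl.get_image('side'); cv2.imwrite('pics/s7.png',cv2.resize(im[220:420,260:460,::-1],None,fx=3,fy=3))
W=cloud('side',d); w=W[(abs(W[...,0]-.438)<.03)&(abs(W[...,1]+.045)<.035)&(W[...,2]<.108)]
for a in range(8,108,8):
  b=w[(w[:,2]>a/1e3)&(w[:,2]<(a+8)/1e3)]; print(a,len(b),np.round(b.min(0),3)[:2],np.round(b.max(0),3)[:2]) if len(b) else print(a,0)
E
```

```text
t 20.4 p [437.  -54.7 133.2] psi -0.4 tilt [0.0001 0.0001] grip 1.001 F [ 0.5 -1.  -0.5]
calls 3 dp [-0.04 -0.03  0.85] yaw -0.0 j [ 0.78 -0.04 -0.69  2.04 -0.03  1.14  0.09]
8 105 [ 0.412 -0.051] [ 0.461 -0.013]
16 108 [ 0.415 -0.052] [ 0.461 -0.031]
24 108 [ 0.416 -0.054] [ 0.461 -0.031]
32 126 [ 0.415 -0.055] [ 0.461 -0.031]
40 120 [ 0.416 -0.056] [ 0.461 -0.031]
48 121 [ 0.415 -0.052] [ 0.461 -0.031]
56 131 [ 0.415 -0.053] [ 0.461 -0.031]
64 197 [ 0.416 -0.065] [ 0.461 -0.031]
72 325 [ 0.418 -0.07 ] [ 0.459 -0.033]
80 62 [ 0.425 -0.054] [ 0.452 -0.042]
88 84 [ 0.425 -0.054] [ 0.452 -0.041]
96 136 [ 0.425 -0.069] [ 0.452 -0.041]
104 188 [ 0.426 -0.068] [ 0.451 -0.041]
```

View pics/s7.png

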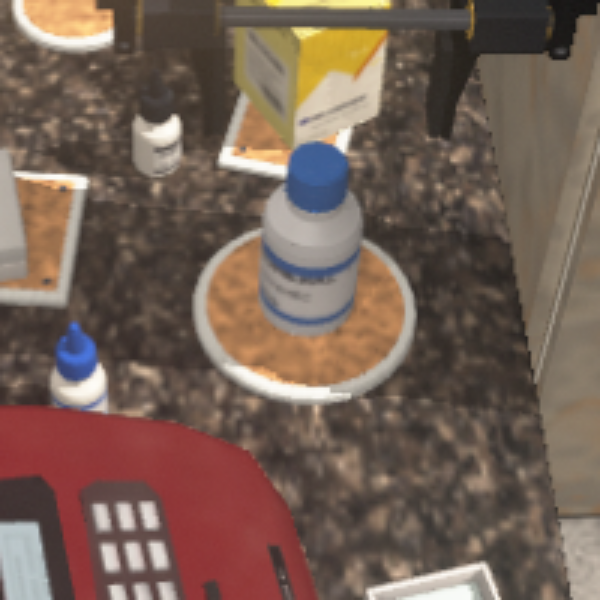

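The large bottle stands upright at about (438, -54), on the stand's centre. Next the white bottle, from the mat.

Call:
{"name": "servo_tool", "arguments": {"dp": [[-0.1,0,0.85],[0,0,0.85],[0,0,0.85],[0,-0.05,0.85],[0,-0.05,0.85]], "yaw": [0,0,0,0,0]}}

```text
time: 20.95
position: [0.4339, -0.162, 0.1349]
tool_rot: [1.214, 1.205, -1.214]
ft_force: [0.8, 0.7, -0.5]
grip_width: 1.001
```

Call:
{"name": "servo_tool", "arguments": {"dp": [[0,-0.05,0.85],[0,-0.05,0.85],[0,-0.05,0.85],[0,-0.05,0.85],[0,-0.05,0.85]], "yaw": [0,0,0,0,0]}}

```text
time: 21.45
position: [0.4268, -0.2682, 0.1349]
tool_rot: [1.214, 1.205, -1.214]
ft_force: [-0.4, -0.1, -0.2]
grip_width: 0.995
```

Call:
{"name": "servo_tool", "arguments": {"dp": [[0,-0.05,0.85],[0.2,-0.05,0.85],[0.2,0,0.85],[0.2,0,0.85],[0.2,0,0.7]], "yaw": [0,0,0,0,0]}}

```text
time: 21.95
position: [0.4231, -0.3717, 0.1137]
tool_rot: [1.215, 1.205, -1.215]
ft_force: [0.4, 0.2, 0.0]
grip_width: 0.999
```

```bash
python3 plan.py 425 -371.5 20 0
```

```text
t 21.95 p [ 423.1 -371.7  113.7] psi -0.5 tilt [-0.0002 -0.    ] grip 0.999 F [0.4 0.2 0. ]
calls 1 dp [ 0.75  0.02 -0.  ] yaw -0.02 j [ 1.04  0.24 -0.41  1.79  0.11  1.13  0.58]
```

Call:
{"name": "servo_tool", "arguments": {"dp": [[0.8,0.07,-0.05],[0.8,0,0],[0.8,0,0],[0.8,0,0],[0.6,0,0]], "yaw": [0,0,0,0,0]}}

```text
time: 22.45
position: [0.4247, -0.3685, 0.0177]
tool_rot: [1.215, 1.207, -1.215]
ft_force: [-0.3, -1.2, -0.4]
grip_width: 0.999
```

Call:
{"name": "servo_tool", "arguments": {"dp": [[0,0,0],[0,0,0],[0,0,0],[0,0,0],[0,0,0]], "yaw": [0,0,0,0,0], "fingers": 0, "grip_force": 20}}

```text
time: 22.95
position: [0.4257, -0.3691, 0.0202]
tool_rot: [1.214, 1.204, -1.214]
ft_force: [-0.2, 0.2, -0.7]
grip_width: 0.633
```

Call:
{"name": "servo_tool", "arguments": {"dp": [[0,0,0],[0,0,0],[0,0,0],[0,0,0],[0,0,0]], "yaw": [0,0,0,0,0]}}

```text
time: 23.45
position: [0.4253, -0.3687, 0.0195]
tool_rot: [1.214, 1.206, -1.215]
ft_force: [0.0, 0.2, 2.1]
grip_width: 0.405
```

Call:
{"name": "servo_tool", "arguments": {"dp": [[-0.3,0,0],[-0.6,0,0],[-1,0,0],[-1,0,0],[-1,0,0]], "yaw": [0,0,0,0,0]}}

```text
time: 23.95
position: [0.4255, -0.3686, 0.119]
tool_rot: [1.214, 1.205, -1.214]
ft_force: [-0.2, 0.6, -0.6]
grip_width: 0.408
```

```bash
python3 plan.py 560.5 -273.5 110 45
```

```text
t 23.95 p [ 425.5 -368.6  119. ] psi -0.4 tilt [ 0.0008 -0.0008] grip 0.408 F [-0.2  0.6 -0.6]
calls 2 dp [ 0.04  0.65 -0.18] yaw -0.76 j [ 1.03  0.24 -0.42  1.79  0.11  1.14  0.58]
```

Call:
{"name": "servo_tool", "arguments": {"dp": [[0,0.65,-0.18],[0,0.65,-0.18],[0,0.65,-0.18],[0,0.65,-0.18],[0,0.65,-0.18]], "yaw": [-0.76,-0.76,-0.76,-0.76,-0.76]}}

```text
time: 24.45
position: [0.5025, -0.3343, 0.1181]
tool_rot: [0.914, 1.369, -0.915]
ft_force: [1.2, -0.0, -0.4]
grip_width: 0.409
```

Call:
{"name": "servo_tool", "arguments": {"dp": [[0,0.65,-0.18],[0.1,0.65,-0.18],[0.2,0.65,-0.18],[0.3,0.65,-0.18],[0.3,0.65,-0.18]], "yaw": [-0.76,-0.76,-0.76,-0.76,-0.76]}}

```text
time: 24.95
position: [0.5596, -0.2729, 0.0954]
tool_rot: [0.609, 1.482, -0.609]
ft_force: [-0.4, -0.3, -1.3]
grip_width: 0.408
```

```bash
python3 plan.py 560.5 -273.5 30 45
```

```text
t 24.95 p [ 559.6 -272.9   95.4] psi 45.4 tilt [ 0.0012 -0.001 ] grip 0.408 F [-0.4 -0.3 -1.3]
calls 1 dp [0.52 0.   0.01] yaw 0.01 j [ 0.88  0.41 -0.58  1.66  0.25  1.14  1.02]
```

Call:
{"name": "servo_tool", "arguments": {"dp": [[0.7,0,0],[0.7,0,0],[0.6,0,0],[0.3,0,0],[0,0,0]], "yaw": [0,0,0,0,0]}}

```text
time: 25.45
position: [0.5576, -0.2732, 0.0353]
tool_rot: [0.612, 1.485, -0.612]
ft_force: [-0.4, 0.1, -0.6]
grip_width: 0.404
```

```bash
python3 plan.py 560.5 -273.5 25 45; python3 - <<'E'
from h import *
im,d=ctrl.get_image('side'); cv2.imwrite('pics/s8.png',cv2.resize(im[120:280,200:360,::-1],None,fx=3,fy=3))
W=cloud('side',d); w=W[(abs(W[...,0]-.561)<.024)&(abs(W[...,1]+.262)<.024)&(W[...,2]<.108)]
for a in range(4,88,6):
  b=w[(w[:,2]>a/1e3)&(w[:,2]<(a+6)/1e3)]; print(a,len(b),np.round(b.min(0),3)[:2],np.round(b.max(0),3)[:2]) if len(b) else print(a,0)
E
```

```text
t 25.45 p [ 557.6 -273.2   35.3] psi 45.1 tilt [-0.0025  0.001 ] grip 0.404 F [-0.4  0.1 -0.6]
calls 1 dp [0.08 0.01 0.02] yaw 0.0 j [ 0.86  0.48 -0.56  1.7   0.29  1.05  0.99]
4 396 [ 0.537 -0.286] [ 0.585 -0.238]
10 0
16 11 [ 0.548 -0.265] [ 0.57  -0.258]
22 39 [ 0.543 -0.274] [ 0.573 -0.258]
28 36 [ 0.543 -0.272] [ 0.564 -0.255]
34 76 [ 0.538 -0.283] [ 0.585 -0.248]
40 79 [ 0.538 -0.285] [ 0.584 -0.248]
46 79 [ 0.537 -0.285] [ 0.584 -0.246]
52 119 [ 0.537 -0.286] [ 0.583 -0.246]
58 81 [ 0.537 -0.286] [ 0.585 -0.247]
64 61 [ 0.539 -0.286] [ 0.584 -0.246]
70 66 [ 0.538 -0.285] [ 0.584 -0.244]
76 42 [ 0.538 -0.284] [ 0.581 -0.243]
82 16 [ 0.538 -0.286] [ 0.579 -0.242]
```

View pics/s8.png

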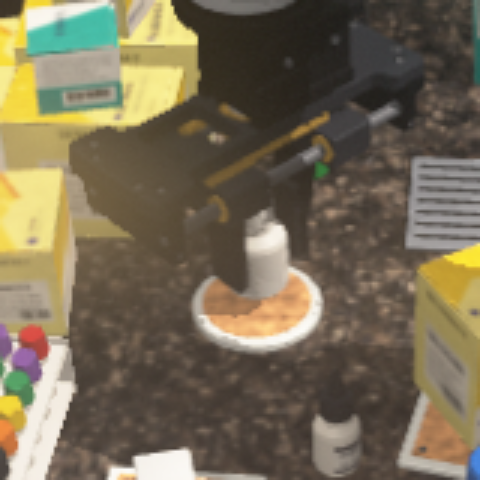

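Call:
{"name": "servo_tool", "arguments": {"dp": [[0.2,0.08,-0.02],[0.15,0,0],[0.06,0,0],[0.04,0,0],[0,0,0]], "yaw": [0,0,0,0,0]}}

```text
time: 26.0
position: [0.5599, -0.2713, 0.0255]
tool_rot: [0.611, 1.483, -0.612]
ft_force: [-0.3, -0.1, -0.4]
grip_width: 0.408
```

Call:
{"name": "servo_tool", "arguments": {"dp": [[0.04,0,0],[0.03,0,0],[0,0,0],[0,0,0],[0,0,0]], "yaw": [0,0,0,0,0]}}

```text
time: 26.5
position: [0.5599, -0.2713, 0.0238]
tool_rot: [0.611, 1.483, -0.612]
ft_force: [-0.0, -0.4, -0.1]
grip_width: 0.409
```

Call:
{"name": "servo_tool", "arguments": {"dp": [[0.04,0,0],[0.03,0,0],[0,0,0],[0,0,0],[0,0,0]], "yaw": [0,0,0,0,0]}}

```text
time: 27.0
position: [0.56, -0.2713, 0.0225]
tool_rot: [0.611, 1.483, -0.612]
ft_force: [-2.5, 0.6, 5.8]
grip_width: 0.409
```

Call:
{"name": "servo_tool", "arguments": {"dp": [[0.03,0,0],[0,0,0],[0,0,0],[0,0,0],[0,0,0]], "yaw": [0,0,0,0,0]}}

```text
time: 27.5
position: [0.56, -0.2713, 0.0225]
tool_rot: [0.611, 1.483, -0.612]
ft_force: [-3.9, 1.5, 9.7]
grip_width: 0.407
```

Call:
{"name": "servo_tool", "arguments": {"dp": [[-0.04,0,0],[0,0,0],[0,0,0],[0,0,0],[0,0,0]], "yaw": [0,0,0,0,0], "fingers": 1}}

```text
time: 28.0
position: [0.5598, -0.2712, 0.022]
tool_rot: [0.612, 1.483, -0.611]
ft_force: [-0.7, -0.2, -0.5]
grip_width: 0.776
```

Call:
{"name": "servo_tool", "arguments": {"dp": [[0,0,0],[-0.4,0,0],[-0.8,0,0],[-1,0,0],[-1,0,0]], "yaw": [0,0,0,0,0]}}

```text
time: 28.5
position: [0.5599, -0.2711, 0.1038]
tool_rot: [0.611, 1.483, -0.611]
ft_force: [0.8, 0.3, 0.2]
grip_width: 0.996
```

Call:
{"name": "servo_tool", "arguments": {"dp": [[-1,-0.2,0],[-1,-0.6,0],[-0.4,-0.8,0],[0,-0.8,0],[0,-0.8,0]], "yaw": [0,0,0,0,0]}}

```text
time: 29.0
position: [0.5035, -0.3286, 0.1639]
tool_rot: [0.61, 1.481, -0.612]
ft_force: [0.1, 0.1, 0.3]
grip_width: 1.003
```

```bash
python3 plan.py 432 -195.7 150 30; python3 - <<'E'
from h import *
for c in('side','top'):
  im,d=ctrl.get_image(c); cv2.imwrite(f'pics/{c}9.png',im[:,:,::-1])
  W=cloud(c,d); w=W[(abs(W[...,0]-.561)<.024)&(abs(W[...,1]+.272)<.024)&(W[...,2]<.108)]
  for lo,hi in((.065,.08),(.012,.05)):
    b=w[(w[:,2]>lo)&(w[:,2]<hi)]
    if len(b): print(c,lo,len(b),np.round(b.min(0),4),np.round(b.max(0),4))
  np.savez(f'{c}9.npz',W=W)
E
```

```text
t 29.0 p [ 503.5 -328.6  163.9] psi 45.2 tilt [ 0.0016 -0.0015] grip 1.003 F [0.1 0.1 0.3]
calls 2 dp [ 0.06  0.11 -0.6 ] yaw 0.25 j [ 1.01  0.3  -0.57  1.64  0.17  1.25  1.19]
side 0.065 101 [ 0.5531 -0.2847  0.065 ] [ 0.5716 -0.2629  0.0731]
side 0.012 428 [ 0.5447 -0.2862  0.012 ] [ 0.5806 -0.2545  0.0498]
top 0.065 17 [ 0.5522 -0.2759  0.066 ] [ 0.5615 -0.2648  0.0744]
top 0.012 113 [ 0.5436 -0.2786  0.0126] [ 0.5724 -0.2578  0.0498]
```

View pics/side9.png

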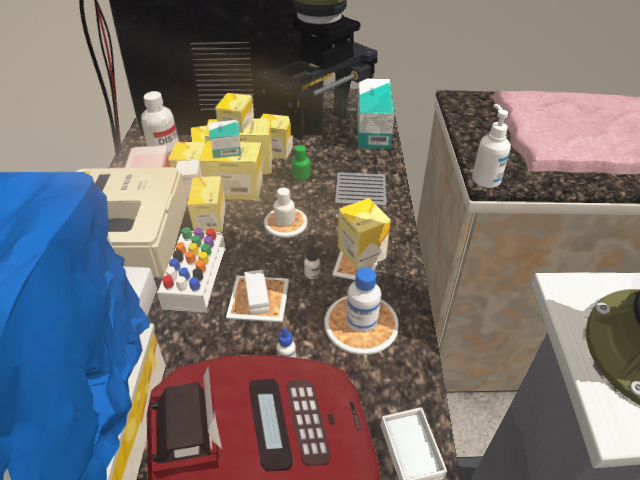

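Both bottles now stand on their own stands: white bottle at side pixel (284,210), large bottle at (363,300). Now the carton.

Call:
{"name": "servo_tool", "arguments": {"dp": [[0.06,0.11,-0.6],[0.06,0.11,-0.6],[0.06,0.11,-0.6],[0.06,0.11,-0.6],[0.06,0.11,-0.6]], "yaw": [0.25,0.25,0.25,0.25,0.25]}}

```text
time: 29.6
position: [0.4641, -0.2614, 0.1551]
tool_rot: [0.712, 1.45, -0.712]
ft_force: [0.9, 0.3, -0.3]
grip_width: 1.002
```

Call:
{"name": "servo_tool", "arguments": {"dp": [[0.06,0.11,-0.6],[0.06,0.11,-0.6],[0.06,0.11,-0.6],[0.06,0.11,-0.6],[0.06,0.11,-0.6]], "yaw": [0.25,0.25,0.25,0.25,0.25]}}

```text
time: 30.1
position: [0.4326, -0.1919, 0.1477]
tool_rot: [0.813, 1.413, -0.812]
ft_force: [-0.3, 0.1, -0.4]
grip_width: 0.999
```

Call:
{"name": "servo_tool", "arguments": {"dp": [[0.5,0,0],[0.4,0,0],[0,0,0],[0,0,0],[0,0,0]], "yaw": [0,0,0,0,0]}}

```text
time: 30.6
position: [0.4323, -0.1942, 0.1249]
tool_rot: [0.814, 1.413, -0.813]
ft_force: [-0.0, -0.3, -0.6]
grip_width: 1.002
```

```bash
python3 plan.py 432 -195.7 36 30; python3 - <<'E'
from h import *
im,d=ctrl.get_image('side'); cv2.imwrite('pics/s10.png',cv2.resize(im[120:320,260:460,::-1],None,fx=3,fy=3))
E
```

```text
t 30.6 p [ 432.3 -194.2  124.9] psi 30.2 tilt [0.0003 0.0003] grip 1.002 F [-0.  -0.3 -0.6]
calls 1 dp [ 0.71 -0.01  0.01] yaw 0.01 j [ 0.98  0.05 -0.63  1.98  0.03  1.12  0.87]
```

View pics/s10.png

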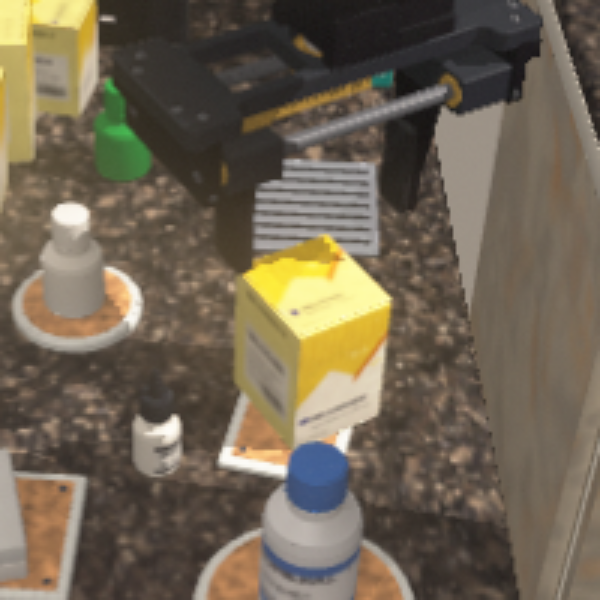

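The jaws lie square to the carton's 57 mm direction with one finger on either side. Descending and gripping.

Call:
{"name": "servo_tool", "arguments": {"dp": [[0.7,0,0.05],[0.7,0,0],[0.7,0,0],[0.7,0,0],[0.7,0,0]], "yaw": [0,0,0,0,0]}}

```text
time: 31.15
position: [0.433, -0.1954, 0.037]
tool_rot: [0.813, 1.412, -0.813]
ft_force: [0.1, -0.2, -0.1]
grip_width: 0.998
```

Call:
{"name": "servo_tool", "arguments": {"dp": [[0,0,0],[0,0,0],[0,0,0],[0,0,0],[0,0,0]], "yaw": [0,0,0,0,0], "fingers": 0, "grip_force": 25}}

```text
time: 31.65
position: [0.4331, -0.1954, 0.0381]
tool_rot: [0.813, 1.412, -0.813]
ft_force: [0.2, 0.1, 2.2]
grip_width: 0.648
```

Call:
{"name": "servo_tool", "arguments": {"dp": [[0,0,0],[0,0,0],[-0.2,0,0],[-0.4,0,0],[-0.6,0,0]], "yaw": [0,0,0,0,0]}}

```text
time: 32.15
position: [0.4318, -0.1943, 0.0672]
tool_rot: [0.813, 1.416, -0.813]
ft_force: [0.3, 0.3, -1.2]
grip_width: 0.649
```

```bash
python3 plan.py 424 -373 140 0
```

```text
t 32.15 p [ 431.8 -194.3   67.2] psi 30.2 tilt [-0.0017  0.0014] grip 0.649 F [ 0.3  0.3 -1.2]
calls 2 dp [-0.29 -0.24  0.68] yaw 0.5 j [ 0.97  0.13 -0.63  2.03  0.09  1.    0.82]
```

Call:
{"name": "servo_tool", "arguments": {"dp": [[-0.3,-0.24,0.68],[-0.2,-0.24,0.68],[0,-0.24,0.68],[0,-0.24,0.68],[0,-0.24,0.68]], "yaw": [0.5,0.5,0.5,0.5,0.5]}}

```text
time: 32.65
position: [0.4395, -0.2863, 0.079]
tool_rot: [1.016, 1.322, -1.016]
ft_force: [0.5, -0.0, -1.1]
grip_width: 0.648
```

Call:
{"name": "servo_tool", "arguments": {"dp": [[0,-0.24,0.68],[0,-0.24,0.68],[0.2,-0.24,0.68],[0.3,-0.24,0.68],[0.3,-0.24,0.68]], "yaw": [0.5,0.5,0.5,0.5,0.5]}}

```text
time: 33.15
position: [0.4234, -0.3742, 0.0589]
tool_rot: [1.21, 1.209, -1.21]
ft_force: [-0.2, 0.6, -1.2]
grip_width: 0.645
```

```bash
python3 plan.py 424 -373 38 0
```

```text
t 33.15 p [ 423.4 -374.2   58.9] psi -0.1 tilt [-0.0005  0.0002] grip 0.645 F [-0.2  0.6 -1.2]
calls 1 dp [ 0.17  0.   -0.01] yaw -0.0 j [ 1.06  0.31 -0.44  1.83  0.16  1.03  0.55]
```

Call:
{"name": "servo_tool", "arguments": {"dp": [[0.3,0.02,-0.08],[0.3,0,0],[0.15,0,0],[0.06,0,0],[0,0,0]], "yaw": [0,0,0,0,0]}}

```text
time: 33.65
position: [0.4249, -0.3702, 0.0395]
tool_rot: [1.206, 1.212, -1.206]
ft_force: [-0.7, 0.3, -2.9]
grip_width: 0.648
```

Call:
{"name": "servo_tool", "arguments": {"dp": [[0.04,0,0],[0.03,0,0],[0,0,0],[0,0,0],[0,0,0]], "yaw": [0,0,0,0,0]}}

```text
time: 34.15
position: [0.4246, -0.371, 0.0379]
tool_rot: [1.207, 1.21, -1.207]
ft_force: [-0.3, 0.3, -2.0]
grip_width: 0.644
```

Call:
{"name": "servo_tool", "arguments": {"dp": [[0.04,0,0.05],[0.04,0,0],[0.02,0,0],[0,0,0],[0,0,0]], "yaw": [0,0,0,0,0]}}

```text
time: 34.65
position: [0.4246, -0.3721, 0.0353]
tool_rot: [1.207, 1.211, -1.207]
ft_force: [-0.6, -1.2, -0.8]
grip_width: 0.646
```

Call:
{"name": "servo_tool", "arguments": {"dp": [[0.03,0,0],[0,0,0],[0,0,0],[0,0,0],[0,0,0]], "yaw": [0,0,0,0,0]}}

```text
time: 35.15
position: [0.4246, -0.3721, 0.0352]
tool_rot: [1.206, 1.211, -1.207]
ft_force: [-2.3, 1.5, 5.8]
grip_width: 0.645
```

Call:
{"name": "servo_tool", "arguments": {"dp": [[-0.02,0,0],[0,0,0],[0,0,0],[0,0,0],[0,0,0]], "yaw": [0,0,0,0,0], "fingers": 1}}

```text
time: 35.65
position: [0.4246, -0.3722, 0.0349]
tool_rot: [1.207, 1.211, -1.207]
ft_force: [-0.6, 0.5, -0.7]
grip_width: 0.972
```

Call:
{"name": "servo_tool", "arguments": {"dp": [[-0.4,0,0],[-0.8,0,0],[-1,0,0],[-1,0,0],[-1,0,0]], "yaw": [0,0,0,0,0]}}

```text
time: 36.15
position: [0.4247, -0.3722, 0.1419]
tool_rot: [1.206, 1.21, -1.207]
ft_force: [0.0, 0.5, -0.1]
grip_width: 0.998
```

```bash
python3 plan.py 592.2 -97.8 140 12.3; python3 - <<'E'
from h import *
im,d=ctrl.get_image('side'); cv2.imwrite('pics/s11.png',im[:,:,::-1])
W=cloud('side',d); r=ctrl.cut_out('side','carton')
for q in r[:2]:
  w=W[q['region']];w=w[w[:,2]>.08]; 
  if len(w): print(q['score'],np.median(w,0),cv2.minAreaRect(w[:,:2].astype(np.float32)*1000))
for q in ctrl.cut_out('side','slide_box')[:1]:
  w=W[q['region']];w=w[w[:,2]>.028];print(np.median(w,0),cv2.minAreaRect(w[:,:2].astype(np.float32)*1000))
for q in ctrl.cut_out('side','stand_oblong')[:1]:
  w=W[q['region']];w=w[(w[:,2]>.0035)&(w[:,2]<.009)];print(np.median(w,0),cv2.minAreaRect(w[:,:2].astype(np.float32)*1000))
E
```

```text
t 36.15 p [ 424.7 -372.2  141.9] psi 0.2 tilt [ 0.0006 -0.0006] grip 0.998 F [ 0.   0.5 -0.1]
calls 3 dp [ 0.    0.52 -0.68] yaw -0.13 j [ 1.08  0.23 -0.46  1.76  0.11  1.18  0.59]
0.69 [ 0.43895395 -0.04804357  0.10320269] ((438.1590881347656, -54.60175323486328), (27.19757080078125, 27.029205322265625), 54.08415222167969)
0.6 [ 0.42511486 -0.36629533  0.08484911] ((424.1336975097656, -370.2230224609375), (65.07894134521484, 56.89186477661133), 88.6962890625)
[ 0.5922655  -0.09519806  0.03039685] ((592.3637084960938, -97.73994445800781), (29.535400390625, 68.98226928710938), 12.305097579956055)
[ 0.43997268 -0.19278662  0.00540627] ((436.4322509765625, -190.86648559570312), (107.43801879882812, 62.916751861572266), 75.99749755859375)
```

View pics/s11.png

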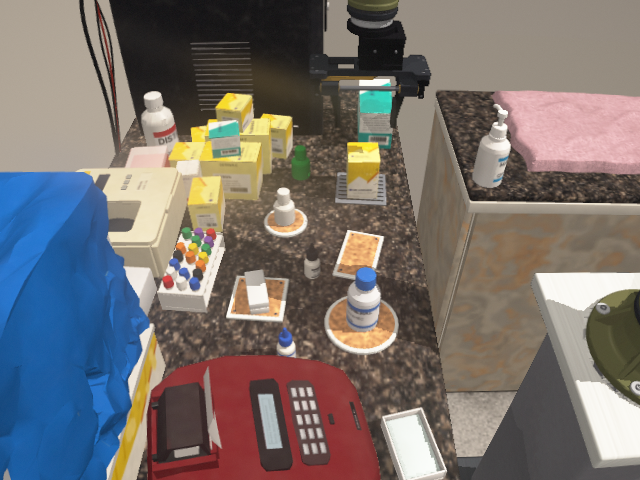

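The carton is upright on the mat at side pixel (362,170), and the oblong stand is free. Now the slide box.

Call:
{"name": "servo_tool", "arguments": {"dp": [[0,0.52,-0.68],[0,0.52,-0.68],[0,0.52,-0.68],[0,0.52,-0.68],[0,0.52,-0.68]], "yaw": [-0.13,-0.13,-0.13,-0.13,-0.13]}}

```text
time: 36.85
position: [0.4883, -0.2827, 0.1398]
tool_rot: [1.155, 1.244, -1.154]
ft_force: [-0.1, 0.1, 0.1]
grip_width: 0.994
```

Call:
{"name": "servo_tool", "arguments": {"dp": [[0,0.52,-0.68],[0,0.52,-0.68],[0,0.52,-0.68],[0,0.52,-0.68],[0,0.52,-0.68]], "yaw": [-0.13,-0.13,-0.13,-0.13,-0.13]}}

```text
time: 37.35
position: [0.5441, -0.1927, 0.14]
tool_rot: [1.105, 1.272, -1.105]
ft_force: [1.0, -0.6, -0.2]
grip_width: 0.998
```

Call:
{"name": "servo_tool", "arguments": {"dp": [[0,0.52,-0.68],[0.2,0.52,-0.68],[0.4,0.52,-0.68],[0.5,0.52,-0.68],[0.5,0.5,-0.6]], "yaw": [-0.13,-0.13,-0.13,-0.13,-0.13]}}

```text
time: 37.85
position: [0.594, -0.0998, 0.0997]
tool_rot: [1.054, 1.3, -1.054]
ft_force: [0.0, -0.7, 0.2]
grip_width: 1.006
```

Call:
{"name": "servo_tool", "arguments": {"dp": [[0.5,0,0],[0.4,0,0],[0.2,0,0],[0,0,0],[0,0,0]], "yaw": [0,0,0,0,0]}}

```text
time: 38.35
position: [0.5931, -0.1029, 0.0728]
tool_rot: [1.056, 1.299, -1.056]
ft_force: [0.2, 1.3, 0.8]
grip_width: 1.0
```

```bash
python3 plan.py 592.2 -97.8 11 12.3; python3 - <<'E'
from h import *
im,d=ctrl.get_image('side'); cv2.imwrite('pics/s12.png',cv2.resize(im[180:380,160:360,::-1],None,fx=3,fy=3))
E
```

```text
t 38.35 p [ 593.1 -102.9   72.8] psi 11.8 tilt [ 0.0003 -0.0006] grip 1.0 F [0.2 1.3 0.8]
calls 1 dp [ 0.49  0.   -0.04] yaw -0.02 j [ 0.64  0.41 -0.63  1.73  0.26  1.09  0.14]
```

View pics/s12.png

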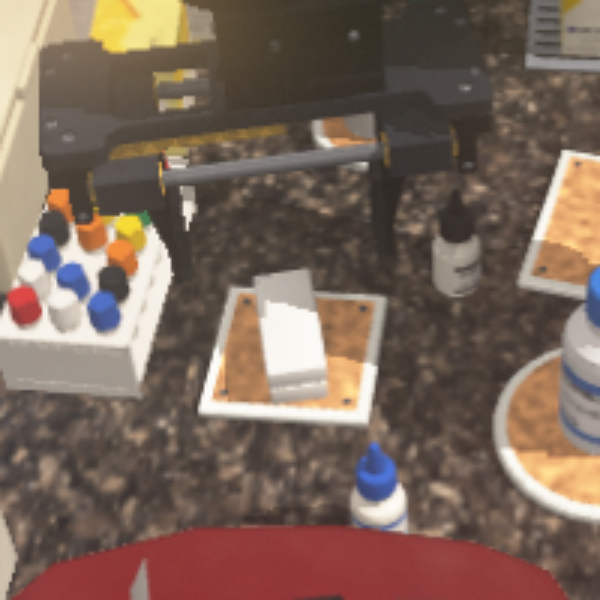

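The box stands between the fingers, but the left finger comes near the vial rack at zoomed (150,280). I'll half-close before descending.

Call:
{"name": "servo_tool", "arguments": {"dp": [[0,-0.02,-0.2],[0,0,0],[0,0,0],[0.3,0,0],[0.3,0,0]], "yaw": [-0.08,0,0,0,0], "fingers": 0.6}}

```text
time: 38.9
position: [0.5917, -0.0971, 0.0571]
tool_rot: [1.049, 1.303, -1.049]
ft_force: [0.1, 0.4, 0.3]
grip_width: 0.653
```

```bash
python3 plan.py 592.2 -97.8 11 12.3; python3 - <<'E'
from h import *
W=np.load('side9.npz')['W'].reshape(-1,3); T=np.load('top9.npz')['W'].reshape(-1,3)
for n,w in(('s',W),('t',T)):
  for y in(-.07,-.09,-.11,-.13):
    m=w[(abs(w[:,1]-y)<.008)&(w[:,0]>.62)&(w[:,0]<.74)&(w[:,2]>.02)]; print(n,y,np.round(m.min(0),3) if len(m) else None, round(m[:,2].max(),3) if len(m) else '')
E
```

```text
t 38.9 p [591.7 -97.1  57.1] psi 12.4 tilt [ 0.0004 -0.0004] grip 0.653 F [0.1 0.4 0.3]
calls 1 dp [0.37 0.   0.01] yaw 0.0 j [ 0.63  0.42 -0.62  1.74  0.28  1.07  0.13]
s -0.07 [ 0.667 -0.078  0.02 ] 0.042
s -0.09 [ 0.666 -0.098  0.033] 0.057
s -0.11 [ 0.665 -0.118  0.032] 0.056
s -0.13 [ 0.663 -0.138  0.033] 0.068
t -0.07 [ 0.666 -0.078  0.022] 0.044
t -0.09 [ 0.665 -0.098  0.033] 0.059
t -0.11 [ 0.665 -0.118  0.032] 0.058
t -0.13 [ 0.663 -0.138  0.034] 0.058
```

Rack edge is at x ≥ 0.663, so there is clearance. Descend to about 11 mm and grip.

Call:
{"name": "servo_tool", "arguments": {"dp": [[0.5,0,0],[0.5,0,0],[0.4,0,0],[0.2,0,0],[0.1,0,0]], "yaw": [0,0,0,0,0]}}

```text
time: 39.4
position: [0.5911, -0.0968, 0.014]
tool_rot: [1.048, 1.305, -1.049]
ft_force: [-1.0, 0.2, -0.5]
grip_width: 0.601
```

Call:
{"name": "servo_tool", "arguments": {"dp": [[0,0,0],[0,0,0],[0,0,0],[0,0,0],[0,0,0]], "yaw": [0,0,0,0,0], "fingers": 0, "grip_force": 20}}

```text
time: 39.9
position: [0.5921, -0.097, 0.0155]
tool_rot: [1.049, 1.303, -1.048]
ft_force: [-0.2, 0.3, 1.6]
grip_width: 0.332
```

Call:
{"name": "servo_tool", "arguments": {"dp": [[0,0,0],[0,0,0],[-0.2,0,0],[-0.3,0,0],[-0.3,0,0]], "yaw": [0,0,0,0,0]}}

```text
time: 40.4
position: [0.5913, -0.0969, 0.0354]
tool_rot: [1.049, 1.304, -1.049]
ft_force: [0.0, 0.7, -0.3]
grip_width: 0.329
```

```bash
python3 plan.py 436 -191.5 130 -14.5; python3 - <<'E'
from h import *
im,d=ctrl.get_image('side'); cv2.imwrite('pics/s13.png',cv2.resize(im[180:380,160:360,::-1],None,fx=3,fy=3))
E
```

```text
t 40.4 p [591.3 -96.9  35.4] psi 12.4 tilt [-0.0007  0.0001] grip 0.329 F [ 0.   0.7 -0.3]
calls 2 dp [-0.38 -0.63  0.38] yaw 0.45 j [ 0.62  0.45 -0.61  1.76  0.29  1.03  0.12]
```

View pics/s13.png

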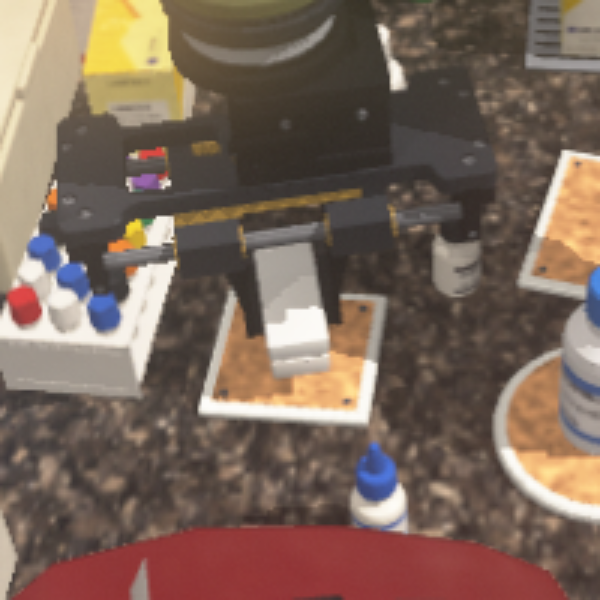

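Box is held level. Lifting clear of the dropper before crossing.

Call:
{"name": "servo_tool", "arguments": {"dp": [[-0.7,0,0],[-0.8,0,0],[-0.8,0,0],[-0.8,-0.2,0.1],[-0.2,-0.4,0.2]], "yaw": [0,0,0,0,0]}}

```text
time: 40.95
position: [0.5806, -0.1068, 0.121]
tool_rot: [1.049, 1.3, -1.044]
ft_force: [0.3, -0.5, -0.5]
grip_width: 0.335
```

```bash
python3 plan.py 436 -191.5 115 -14.5
```

```text
t 40.95 p [ 580.6 -106.8  121. ] psi 12.5 tilt [ 0.0053 -0.0007] grip 0.335 F [ 0.3 -0.5 -0.5]
calls 2 dp [ 0.02 -0.59  0.34] yaw 0.45 j [ 0.68  0.33 -0.65  1.72  0.21  1.16  0.19]
```

Call:
{"name": "servo_tool", "arguments": {"dp": [[0,-0.58,0.33],[0,-0.58,0.33],[0,-0.58,0.33],[0,-0.58,0.33],[0,-0.58,0.33]], "yaw": [0.45,0.45,0.45,0.45,0.45]}}

```text
time: 41.45
position: [0.51, -0.1581, 0.117]
tool_rot: [1.227, 1.198, -1.228]
ft_force: [-0.9, 0.3, -0.7]
grip_width: 0.33
```

Call:
{"name": "servo_tool", "arguments": {"dp": [[0,-0.58,0.33],[0,-0.58,0.33],[0.1,-0.58,0.33],[0.3,-0.58,0.33],[0.4,-0.4,0.3]], "yaw": [0.45,0.45,0.45,0.45,0.45]}}

```text
time: 41.95
position: [0.4386, -0.1907, 0.0976]
tool_rot: [1.398, 1.074, -1.398]
ft_force: [0.1, 0.2, -1.0]
grip_width: 0.333
```

Call:
{"name": "servo_tool", "arguments": {"dp": [[0.5,0,0],[0.5,0,0],[0.4,0,0],[0.2,0,0],[0,0,0]], "yaw": [0,0,0,0,0]}}

```text
time: 42.45
position: [0.4396, -0.1892, 0.0565]
tool_rot: [1.394, 1.08, -1.395]
ft_force: [-0.5, 0.4, -0.4]
grip_width: 0.333
```

```bash
python3 plan.py 436 -191.5 22 -14.5; python3 - <<'E'
from h import *
for c in('side','top'):
  im,d=ctrl.get_image(c)
  if c=='side': cv2.imwrite('pics/s14.png',cv2.resize(im[180:340,280:440,::-1],None,fx=3,fy=3))
  W=cloud(c,d); q=ctrl.cut_out(c,'slide_box')
  for r in q[:2]:
    w=W[r['region']]; print(c,r['score'],np.round(np.nanmedian(w,0),3)); w=w[w[:,2]>np.nanmedian(w[:,2])-.006]; w=w[w[:,2]<.07]
    if len(w)>9: print(cv2.minAreaRect(w[:,:2].astype(np.float32)*1000))
E
```

```text
t 42.45 p [ 439.6 -189.2   56.5] psi -14.6 tilt [-0.0014  0.0015] grip 0.333 F [-0.5  0.4 -0.4]
calls 1 dp [ 0.28 -0.02  0.03] yaw -0.0 j [ 0.86  0.15 -0.54  2.03  0.09  0.98  0.02]
side 0.64 [ 0.442 -0.174  0.071]
((439.3847351074219, -189.70558166503906), (69.48297119140625, 29.559223175048828), 76.14442443847656)
top 0.51 [ 0.43  -0.222  0.074]
```

View pics/s14.png

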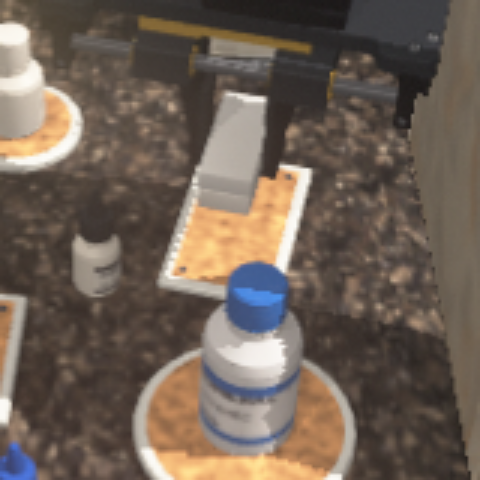

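Call:
{"name": "servo_tool", "arguments": {"dp": [[0.5,-0.11,0.1],[0.5,0,0],[0.3,0,0],[0.1,0,0],[0,0,0]], "yaw": [0,0,0,0,0]}}

```text
time: 43.15
position: [0.4361, -0.1914, 0.0218]
tool_rot: [1.395, 1.079, -1.395]
ft_force: [0.8, 0.1, 0.4]
grip_width: 0.334
```

```bash
python3 plan.py 436 -191.5 16 -14.5; python3 - <<'E'
from h import *
for c in('side',):
  im,d=ctrl.get_image(c)
  cv2.imwrite('pics/s15.png',cv2.resize(im[180:340,280:440,::-1],None,fx=3,fy=3))
  W=cloud(c,d); q=ctrl.cut_out(c,'slide_box')
  for r in q[:1]:
    w=W[r['region']]; print(np.round(np.nanpercentile(w[:,2],[2,10,50,90,98]),3)); w=w[(w[:,2]>.03)&(w[:,2]<.07)]
    print(cv2.minAreaRect(w[:,:2].astype(np.float32)*1000))
E
```

```text
t 43.15 p [ 436.1 -191.4   21.8] psi -14.6 tilt [-0.0011  0.0008] grip 0.334 F [0.8 0.1 0.4]
calls 1 dp [ 0.05 -0.    0.  ] yaw -0.0 j [ 0.86  0.2  -0.53  2.07  0.13  0.91 -0.  ]
[0.014 0.021 0.036 0.038 0.039]
((435.6846618652344, -191.2324981689453), (71.68194580078125, 30.60631561279297), 75.4837875366211)
```

Call:
{"name": "servo_tool", "arguments": {"dp": [[0.08,0,0],[0.04,0,0],[0.03,0,0],[0,0,0],[0,0,0]], "yaw": [0,0,0,0,0]}}

```text
time: 43.75
position: [0.4365, -0.1917, 0.0188]
tool_rot: [1.395, 1.077, -1.395]
ft_force: [-0.4, 0.3, 0.2]
grip_width: 0.333
```

Call:
{"name": "servo_tool", "arguments": {"dp": [[0.04,0,0],[0.02,0,0],[0,0,0],[0,0,0],[0,0,0]], "yaw": [0,0,0,0,0]}}

```text
time: 44.25
position: [0.4365, -0.1917, 0.0173]
tool_rot: [1.395, 1.077, -1.395]
ft_force: [-1.1, 0.0, -0.6]
grip_width: 0.33
```

Call:
{"name": "servo_tool", "arguments": {"dp": [[0.04,0,0],[0.03,0,0],[0,0,0],[0,0,0],[0,0,0]], "yaw": [0,0,0,0,0]}}

```text
time: 44.75
position: [0.4365, -0.1917, 0.0155]
tool_rot: [1.395, 1.077, -1.395]
ft_force: [-0.9, 0.6, -1.0]
grip_width: 0.333
```

Call:
{"name": "servo_tool", "arguments": {"dp": [[0.03,0,0],[0,0,0],[0,0,0],[0,0,0],[0,0,0]], "yaw": [0,0,0,0,0]}}

```text
time: 45.25
position: [0.4365, -0.1917, 0.0155]
tool_rot: [1.394, 1.077, -1.395]
ft_force: [-2.5, 1.5, 6.5]
grip_width: 0.331
```

Call:
{"name": "servo_tool", "arguments": {"dp": [[0,0,0],[0,0,0],[0,0,0],[0,0,0],[0,0,0]], "yaw": [0,0,0,0,0], "fingers": 0.7}}

```text
time: 45.75
position: [0.4364, -0.1917, 0.0147]
tool_rot: [1.395, 1.077, -1.395]
ft_force: [-0.4, -0.0, -0.0]
grip_width: 0.666
```

Call:
{"name": "servo_tool", "arguments": {"dp": [[-0.4,0,0],[-0.8,0,0],[-1,0,0],[-1,0,0],[-1,0,0]], "yaw": [0,0,0,0,0]}}

```text
time: 46.25
position: [0.4365, -0.1915, 0.1215]
tool_rot: [1.395, 1.077, -1.394]
ft_force: [0.0, -0.7, -0.5]
grip_width: 0.701
```

Call:
{"name": "servo_tool", "arguments": {"dp": [[-0.6,0,0],[-0.2,0,0.5],[0,0,0.8],[0,0,0.8],[0,0,0.8]], "yaw": [0,-0.6,-0.6,-0.6,-0.6], "fingers": 1}}

```text
time: 46.75
position: [0.4255, -0.2639, 0.1408]
tool_rot: [1.21, 1.207, -1.21]
ft_force: [-0.0, 0.7, 0.6]
grip_width: 0.984
```

```bash
python3 plan.py 424.5 -372 130 0; python3 - <<'E'
from h import *
for c in('side','top'):
  im,d=ctrl.get_image(c)
  if c=='side':cv2.imwrite('pics/s16.png',cv2.resize(im[120:360,220:460,::-1],None,fx=2.5,fy=2.5))
  W=cloud(c,d)
  for n in('slide_box','carton'):
   for r in ctrl.cut_out(c,n)[:3]:
    w=W[r['region']]; h=.028 if n=='slide_box' else .078; w=w[(w[:,2]>h)&(w[:,2]<h+.014)]
    if len(w)>30: print(c,n,round(r['score'],2),np.median(w[:,2]),cv2.minAreaRect(w[:,:2].astype(np.float32)*1000))
E
```

```text
t 46.75 p [ 425.5 -263.9  140.8] psi -0.1 tilt [ 0.0007 -0.0009] grip 0.984 F [-0.   0.7  0.6]
calls 1 dp [ 0.09 -0.01  0.86] yaw -0.0 j [ 0.97  0.09 -0.49  1.91  0.05  1.16  0.46]
side slide_box 0.85 0.030486436927198796 ((436.2286376953125, -192.12493896484375), (69.24943542480469, 28.69636344909668), 75.3266372680664)
side carton 0.77 0.08487149853165016 ((424.2604675292969, -371.11553955078125), (66.13066101074219, 56.460304260253906), 89.94788360595703)
top carton 0.78 0.08583513138631069 ((423.8738708496094, -378.9405212402344), (49.93135452270508, 55.07225036621094), 88.8905029296875)
```

View pics/s16.png

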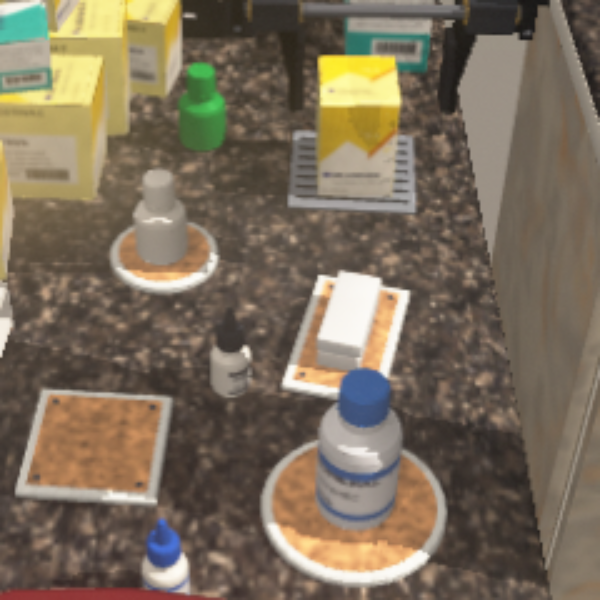

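The slide box sits lengthwise on the middle of the oblong stand and the square stand is free. Fetching the carton.

Call:
{"name": "servo_tool", "arguments": {"dp": [[0,0,0.86],[0,-0.02,0.86],[0,0,0.86],[0,0,0.86],[0,0,0.8]], "yaw": [0,0,0,0,0]}}

```text
time: 47.55
position: [0.424, -0.372, 0.1395]
tool_rot: [1.213, 1.206, -1.214]
ft_force: [0.4, 0.6, 2.1]
grip_width: 1.001
```

Call:
{"name": "servo_tool", "arguments": {"dp": [[0.8,0,0],[0.8,0,0],[0.8,0,0],[0.8,0,0],[0.8,0,0]], "yaw": [0,0,0,0,0]}}

```text
time: 48.05
position: [0.4241, -0.371, 0.0386]
tool_rot: [1.213, 1.207, -1.214]
ft_force: [0.7, -0.1, -0.9]
grip_width: 0.999
```

```bash
python3 plan.py 424.5 -372 35 0
```

```text
t 48.05 p [ 424.1 -371.    38.6] psi -0.3 tilt [-0.0003 -0.0001] grip 0.999 F [ 0.7 -0.1 -0.9]
calls 1 dp [0.03 0.   0.01] yaw -0.01 j [ 1.02  0.33 -0.4   1.85  0.15  0.99  0.55]
```

Call:
{"name": "servo_tool", "arguments": {"dp": [[0.1,0.02,0.03],[0,0,0],[0,0,0],[0,0,0],[0,0,0]], "yaw": [0,0,0,0,0], "fingers": 0, "grip_force": 25}}

```text
time: 48.55
position: [0.4255, -0.3706, 0.0384]
tool_rot: [1.212, 1.206, -1.212]
ft_force: [1.0, 0.2, 0.6]
grip_width: 0.646
```

Call:
{"name": "servo_tool", "arguments": {"dp": [[0,0,0],[0,0,0],[-0.2,0,0],[-0.5,0,0],[-0.8,0,0]], "yaw": [0,0,0,0,0]}}

```text
time: 49.05
position: [0.4242, -0.3689, 0.0743]
tool_rot: [1.213, 1.211, -1.212]
ft_force: [0.3, 0.2, -2.1]
grip_width: 0.648
```

Call:
{"name": "servo_tool", "arguments": {"dp": [[-0.8,0,0],[-0.8,0,0],[-0.8,0,0],[-0.4,0.2,-0.3],[0,0.4,-0.6]], "yaw": [0,0,0,0,0]}}

```text
time: 49.55
position: [0.4406, -0.3488, 0.1468]
tool_rot: [1.213, 1.202, -1.214]
ft_force: [0.1, -0.1, -2.7]
grip_width: 0.648
```

```bash
python3 plan.py 591.4 -99.3 140 -4
```

```text
t 49.55 p [ 440.6 -348.8  146.8] psi -0.4 tilt [ 0.0021 -0.0027] grip 0.648 F [ 0.1 -0.1 -2.7]
calls 3 dp [ 0.02  0.38 -0.68] yaw 0.04 j [ 1.01  0.21 -0.43  1.76  0.1   1.19  0.54]
```

Call:
{"name": "servo_tool", "arguments": {"dp": [[0,0.38,-0.68],[0,0.38,-0.68],[0,0.38,-0.68],[0,0.38,-0.68],[0,0.38,-0.68]], "yaw": [0.04,0.04,0.04,0.04,0.04]}}

```text
time: 50.05
position: [0.4892, -0.2612, 0.1446]
tool_rot: [1.227, 1.198, -1.227]
ft_force: [-0.9, 0.4, -2.5]
grip_width: 0.651
```

Call:
{"name": "servo_tool", "arguments": {"dp": [[0,0.38,-0.68],[0,0.38,-0.68],[0,0.38,-0.68],[0,0.38,-0.68],[0,0.38,-0.68]], "yaw": [0.04,0.04,0.04,0.04,0.04]}}

```text
time: 50.55
position: [0.5393, -0.1779, 0.1446]
tool_rot: [1.243, 1.188, -1.243]
ft_force: [-0.2, 0.7, -1.4]
grip_width: 0.648
```

Call:
{"name": "servo_tool", "arguments": {"dp": [[0,0.38,-0.68],[0,0.38,-0.68],[0.1,0.38,-0.68],[0.3,0.38,-0.65],[0.4,0.3,-0.5]], "yaw": [0.04,0.04,0.04,0.04,0.04]}}

```text
time: 51.05
position: [0.5895, -0.1001, 0.1249]
tool_rot: [1.258, 1.178, -1.256]
ft_force: [-0.0, 0.7, -1.1]
grip_width: 0.654
```

Call:
{"name": "servo_tool", "arguments": {"dp": [[0.6,0,0],[0.6,0,0],[0.4,0,0],[0.2,0,0],[0,0,0]], "yaw": [0,0,0,0,0]}}

```text
time: 51.55
position: [0.5879, -0.1033, 0.0787]
tool_rot: [1.258, 1.178, -1.261]
ft_force: [0.3, -0.7, -1.3]
grip_width: 0.647
```

```bash
python3 plan.py 591.4 -99.3 45 -4; python3 - <<'E'
from h import *
im,d=ctrl.get_image('side'); cv2.imwrite('pics/s17.png',cv2.resize(im[180:380,160:360,::-1],None,fx=3,fy=3))
W=cloud('side',d)
for r in ctrl.cut_out('side','carton')[:3]:
    w=W[r['region']]; w=w[(abs(w[:,0]-.59)<.06)&(abs(w[:,1]+.1)<.06)]
    if len(w)>30:
      print(r['score'],np.round(np.percentile(w,[1,50,99],axis=0),3))
      f=w[(w[:,2]>.025)&(w[:,2]<.08)]; print(np.polyfit(f[:,0],f[:,1],1))
E
```

```text
t 51.55 p [ 587.9 -103.3   78.7] psi -3.9 tilt [-0.0019  0.0001] grip 0.647 F [ 0.3 -0.7 -1.3]
calls 1 dp [ 0.27  0.03 -0.03] yaw 0.0 j [ 0.6   0.38 -0.57  1.73  0.23  1.1  -0.11]
0.61 [[ 0.56  -0.133  0.045]
 [ 0.586 -0.075  0.106]
 [ 0.615 -0.071  0.127]]
[ 0.10330802 -0.13566455]
```

View pics/s17.png

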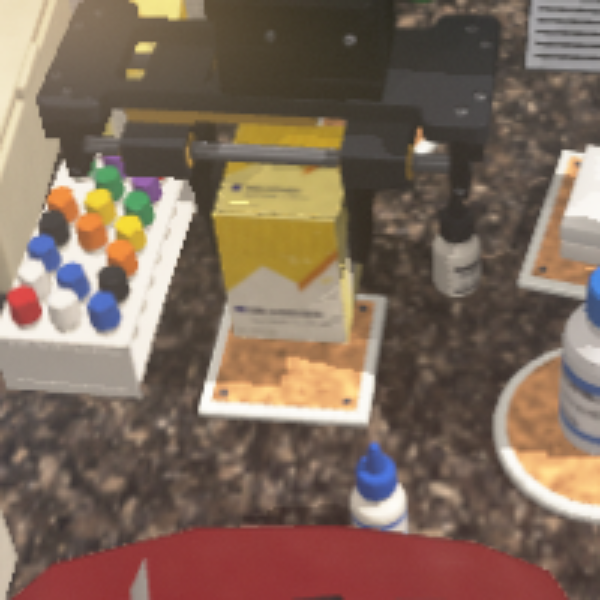

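Call:
{"name": "servo_tool", "arguments": {"dp": [[0.4,0.13,-0.17],[0.4,0,0],[0.3,0,0],[0.15,0,0],[0,0,0]], "yaw": [0,0,0,0,0]}}

```text
time: 52.15
position: [0.5916, -0.0985, 0.0474]
tool_rot: [1.258, 1.178, -1.259]
ft_force: [-0.4, 0.1, -1.5]
grip_width: 0.646
```

Call:
{"name": "servo_tool", "arguments": {"dp": [[0.02,0,0],[0,0,0],[0,0,0],[0,0,0],[0,0,0]], "yaw": [0,0,0,0,0]}}

```text
time: 52.65
position: [0.5924, -0.0986, 0.0482]
tool_rot: [1.258, 1.176, -1.258]
ft_force: [-0.2, -0.1, -2.1]
grip_width: 0.646
```

```bash
python3 plan.py 591.4 -99.3 41 -4; python3 - <<'E'
from h import *
im,d=ctrl.get_image('side'); cv2.imwrite('pics/s18.png',cv2.resize(im[180:380,160:360,::-1],None,fx=3,fy=3))
W=cloud('side',d)
w=W[(abs(W[...,0]-.591)<.04)&(abs(W[...,1]+.07)<.02)&(W[...,2]>.02)&(W[...,2]<.075)]
print(len(w),np.round(np.percentile(w,[0,1,50,99,100],axis=0),4)); w=w[w[:,1]>-.078]; print(np.polyfit(w[:,0],w[:,1],1),w[:,0].min(),w[:,0].max())
E
```

```text
t 52.65 p [592.4 -98.6  48.2] psi -3.8 tilt [ 0.0003 -0.0002] grip 0.646 F [-0.2 -0.1 -2.1]
calls 1 dp [ 0.06 -0.01  0.01] yaw 0.01 j [ 0.58  0.42 -0.56  1.75  0.25  1.04 -0.13]
1153 [[ 0.5556 -0.0899  0.02  ]
 [ 0.5569 -0.0892  0.0207]
 [ 0.5886 -0.0688  0.0501]
 [ 0.6207 -0.0659  0.0745]
 [ 0.6291 -0.0648  0.075 ]]
[-0.03608309 -0.04738248] 0.5642678799409074 0.6207939682310138
```

View pics/s18.png

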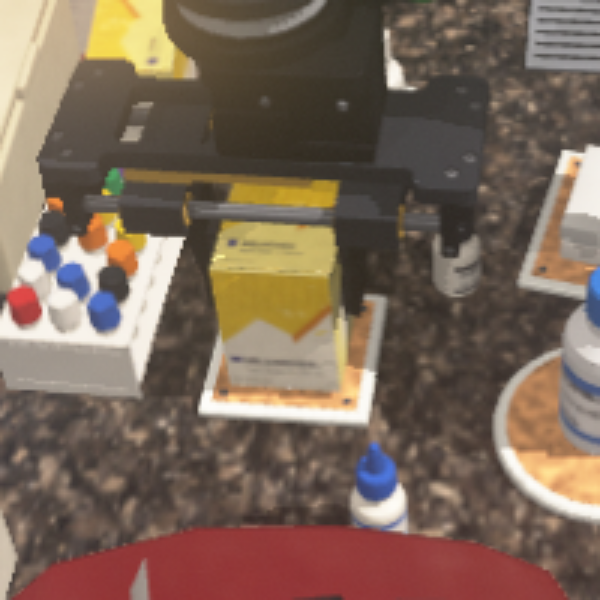

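Call:
{"name": "servo_tool", "arguments": {"dp": [[0.1,-0.04,-0.03],[0.06,0,0],[0.03,0,0],[0,0,0],[0,0,0]], "yaw": [0.25,0,0,0,0]}}

```text
time: 53.2
position: [0.5914, -0.0978, 0.0432]
tool_rot: [1.277, 1.164, -1.278]
ft_force: [0.1, -0.5, -1.1]
grip_width: 0.65
```

Call:
{"name": "servo_tool", "arguments": {"dp": [[0.04,0,0],[0.03,0,0],[0,0,0],[0,0,0],[0,0,0]], "yaw": [0,0,0,0,0]}}

```text
time: 53.7
position: [0.5914, -0.0978, 0.0415]
tool_rot: [1.277, 1.164, -1.278]
ft_force: [-0.2, 0.3, -1.8]
grip_width: 0.651
```

Call:
{"name": "servo_tool", "arguments": {"dp": [[0.03,0,0],[0.03,0,0],[0,0,0],[0,0,0],[0,0,0]], "yaw": [0,0,0,0,0]}}

```text
time: 54.2
position: [0.5914, -0.0978, 0.0414]
tool_rot: [1.277, 1.163, -1.278]
ft_force: [-4.1, 1.4, 7.1]
grip_width: 0.648
```

Call:
{"name": "servo_tool", "arguments": {"dp": [[0.03,0,0],[0,0,0],[0,0,0],[0,0,0],[0,0,0]], "yaw": [0,0,0,0,0]}}

```text
time: 54.7
position: [0.5914, -0.0977, 0.0414]
tool_rot: [1.277, 1.163, -1.278]
ft_force: [-4.9, 1.9, 11.5]
grip_width: 0.648
```

Call:
{"name": "servo_tool", "arguments": {"dp": [[-0.04,0,0],[0,0,0],[0,0,0],[0,0,0],[0,0,0]], "yaw": [0,0,0,0,0], "fingers": 0.85}}

```text
time: 55.2
position: [0.5913, -0.0977, 0.0401]
tool_rot: [1.277, 1.164, -1.278]
ft_force: [0.1, -0.1, 0.7]
grip_width: 0.845
```

Call:
{"name": "servo_tool", "arguments": {"dp": [[-0.3,0,0],[-0.7,0,0],[-1,0,0],[-1,0,0],[-1,0,0]], "yaw": [0,0,0,0,0]}}

```text
time: 55.7
position: [0.5914, -0.0976, 0.1417]
tool_rot: [1.277, 1.164, -1.277]
ft_force: [0.3, 0.4, 1.3]
grip_width: 0.853
```

Call:
{"name": "servo_tool", "arguments": {"dp": [[-1,0,0],[-1,0,0.3],[-0.5,0,0.8],[0,-0.3,1],[0,-0.3,1]], "yaw": [0,0,0,0,0]}}

```text
time: 56.2
position: [0.5695, -0.174, 0.2041]
tool_rot: [1.277, 1.163, -1.276]
ft_force: [0.4, 0.1, 0.1]
grip_width: 0.847
```

Call:
{"name": "servo_tool", "arguments": {"dp": [[0,-0.3,1],[0,-0.3,1],[0,-0.3,1],[0,-0.3,1],[0,-0.3,1]], "yaw": [0,0,0,0,0]}}

```text
time: 56.7
position: [0.5199, -0.2953, 0.2035]
tool_rot: [1.277, 1.163, -1.277]
ft_force: [1.3, -0.1, -0.3]
grip_width: 0.848
```

Call:
{"name": "servo_tool", "arguments": {"dp": [[0,-0.3,1],[0,-0.3,1],[0,-0.3,1],[0,0,0],[0,0,0]], "yaw": [0,0,0,0,0]}}

```text
time: 57.2
position: [0.4908, -0.3671, 0.203]
tool_rot: [1.279, 1.163, -1.278]
ft_force: [0.5, 0.3, -0.4]
grip_width: 0.85
```

```bash
python3 - <<'E'
from h import *
s=ctrl.get_state(); print(s['time'],s['position'])
P=[]
for c in('side','top'):
  im,d=ctrl.get_image(c); cv2.imwrite(f'pics/{c}20.png',im[:,:,::-1]); P.append(cloud(c,d).reshape(-1,3))
def sel(w,x,y,r,lo,hi): return w[(abs(w[:,0]-x)<r)&(abs(w[:,1]-y)<r)&(w[:,2]>lo)&(w[:,2]<hi)][:,:2].astype(np.float32)*1000
for w in P:
  for n,x,y,r,lo,hi in(('carton',.591,-.099,.045,.083,.095),('slide',.436,-.192,.045,.028,.036)):
    q=sel(w,x,y,r,lo,hi); print(n,len(q),cv2.minAreaRect(q) if len(q)>5 else '')
  for n,x,y,lo,hi in(('LBcap',.438,-.054,.1,.112),('WBcap',.561,-.273,.066,.078),('WBbody',.561,-.273,.015,.05)):
    q=sel(w,x,y,.03,lo,hi); print(n,len(q),cv2.minEnclosingCircle(q) if len(q)>5 else '')
E
```

```text
57.2 [ 0.4908169  -0.36713061  0.20304438]
carton 1332 ((590.7879028320312, -98.60741424560547), (65.25425720214844, 56.32915496826172), 85.6790771484375)
slide 526 ((436.1614074707031, -191.27413940429688), (68.2435073852539, 29.424541473388672), 75.07135772705078)
LBcap 279 ((438.56219482421875, -54.72661209106445), 13.92734146118164)
WBcap 95 ((562.5763549804688, -273.8439636230469), 11.22392463684082)
WBbody 397 ((562.612060546875, -271.5281677246094), 18.1494140625)
carton 999 ((590.5175170898438, -98.93683624267578), (62.762882232666016, 57.43598556518555), 84.67350006103516)
slide 535 ((435.35076904296875, -193.3897705078125), (66.89404296875, 29.100366592407227), 75.42208099365234)
LBcap 193 ((437.57171630859375, -56.05884552001953), 13.594108581542969)
WBcap 102 ((561.8410034179688, -274.9591979980469), 10.744206428527832)
WBbody 192 ((561.2945556640625, -275.1631164550781), 18.35745620727539)
```

View pics/side20.png

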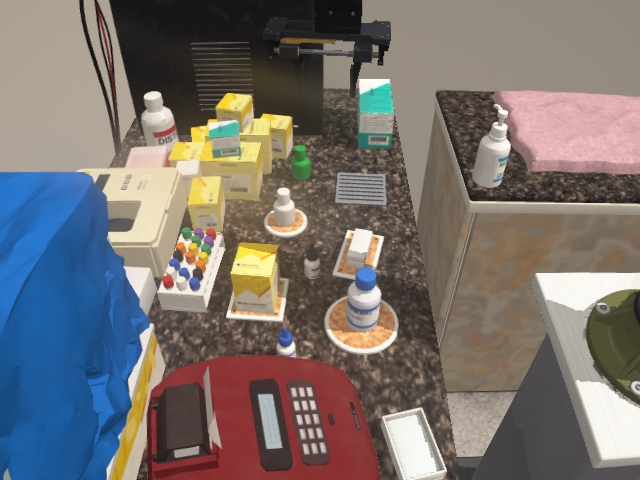

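View pics/top20.png

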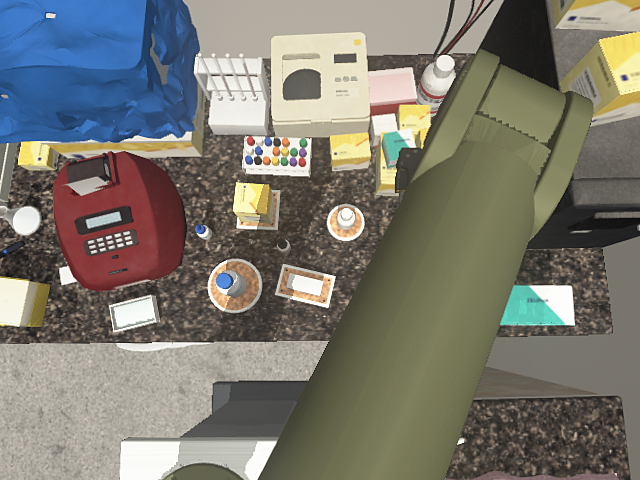

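All four stand upright within about 2 mm of their stand centres, seen by both cameras. The carton at side pixel (257,278) and the slide box at (360,247) are also aligned with their stands. The arm touches nothing, so I'm handing in.

```bash
python3 -c "
from bench import ctrl
print(ctrl.close_job())"
```

```text
the job is handed in; nothing more can be done
None
```

All four things now stand upright on their own stands, and I handed the job in at about 57 s of the 128 s allowed. The white bottle went to the mat, the large bottle to the large round stand, and the white bottle on to the small round one. The carton then went to the mat, the slide box to the oblong stand, and the carton to the square one.

Both cameras checked the result at the end; all four were found within about 2 mm of their stand centres, which is about the calibration accuracy:

| Thing | Measured centre (mm) | Stand centre (mm) | Angle, thing / stand |
|---|---|---|---|
| Large bottle | (438, -55) | (438, -54) | – |
| White bottle | (562, -274) | (560.5, -273.5) | – |
| Slide box | (436, -192) | (436, -192) | 75° / 75.5° |
| Carton | (591, -99) | (591, -99) | 85° / 86° |

- **Camera disagreement:** the two cameras differ by 1–4 mm in y, most on the white bottle's body.
- **Late grip:** on the first lift the fingers closed on the white bottle a few millimetres higher than planned, but it stayed upright.
- **Forces:** the largest wrist force shown in the readings was about 14 N, while setting the white bottle on the mat. Force was only read at the end of each move.
- **Surroundings:** the mat is empty again. In the last pictures nothing had fallen and the green bottle had not moved.

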